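# Take the retaining clips off a turntable drive

### The arm

A 6-joint arm with a two-finger parallel gripper is mounted at the origin on the work surface. World frame = base frame: x ahead of the robot, y to its left, z up, the work surface at z = 0. Lengths are in m, angles in degrees, forces in N, time in s.
With the tool pointing down it reaches from about 0.3 to 0.875 m from the base axis. Payload 4.2 kg.
Tool frame: the origin (TCP) lies at the very end of the fingers, on their centre line; the grasp point (between the pads) lies r.hold_point_z behind it (r.hold_point_z is the distance from the TCP to the grasp point, in m); z points along the fingers, y is the direction in which the jaws open and shut (so a half turn about z gives the same grasp; the last joint's range is limited). The gripper opens to 85 mm and grips with 20 to 120 N. Pads are 22 mm wide; open, the fingers measure 114 mm over their backs; the gripper's body (76 mm by 85 mm) begins 54 mm behind the grasp point. The pads swing forward as they close: fully open they stand 13 mm farther back than shut.
Start: joints at [74.886, 18.312, 89.639, -0, 72.044, -1.146], TCP at [0.139, 0.558, 0.231] pointing down, gripper open.
Joint ranges: [-177.97, 177.97], [-48.28, 115.42], [12.27, 149.76], [-77.06, 257.06], [2.81, 150.46], [-146.56, 146.56]. Speed limits (degrees/s): [147.25, 147.25, 180, 180, 180, 180].

### API

Orientations are given as a 3x3 rotation matrix whose columns are the frame's x, y, z axes.
In Python, from plant import telemetry, viewer, finish_job, r gives the robot as it stands.
- The arm moves only by the tool send_rows, never from a script. Its arguments are lists of equal length, an entry for each row: "dp": the shift along the tool's x, y, z in cm, a list of three; "dr": the turn, a rotation vector about the tool's x, y, z in rad, a list of three. A call has 1 to 8 rows; each row shifts and turns the commanded pose from where the row before left it, along the tool's axes as they then stand; what a row does not reach is not made up. A row lasts 1/8 s, in which the tool goes at most 62.5 mm and 10.7 degrees, less where a joint would pass 70% of its speed; a pose out of reach is approached as far as the arm can. A call with a gripper value outside its range is refused whole. "claw" is the closure, from 0 (fully open) to 1 (shut), set as the call begins (left out, the last holds). The fingers move at their own pace and stop on an object; "newtons" is the grip in N (left out, the last holds). Time passes only in rows, so rows that do not move let the fingers close. It gives the time, the measured TCP pose, the force and the opening at its end, in the units of the state.
- telemetry.read_state(): the state, without advancing time (a new reading comes with each control period).
- viewer.get_image(name): name is "side" or "top" or "wrist"; returns (picture, depth): 400x640x3 uint8, red, green, blue; 400x640 float32, m along the optical axis (not along the pixel's ray), 0 where there is no reading.
- viewer.camera_model(name): a dict with "intrinsics" (3x3 intrinsics, pixels), "R" (3x3) and "t" (3): a world point X has camera coordinates R X + t. Camera axes: x right, y down, z forward; pixel columns grow to the right and rows downward; lengths in m; the calibration is good to about 2 mm. A picture is of the moment at which its call begins: read the wrist's pose just before it. camera_model takes no time and is no camera call; for the wrist camera it gives the pose at the moment of the call.
- finish_job(): hands the job in, once; it reports no verdict.
The state is a dict: "time": time; "joint_positions": joint angles; "joint_velocities": joint speeds; "tau": joint torques, N m; "ee_pos": TCP position; "orientation": TCP orientation; "force": force on the tool from outside, world axes, zero at the start; "ft_torque": the same for the moment, N m; "opening": finger opening in m.
Only numpy, scipy, OpenCV 4.12 (cv2) and the standard library are available. Lean on these libraries where they do the work, as an engineer would, in place of code of your own. Each camera call takes 0.05 s, during which the arm holds its last target.

### The job

Switch the turntable drive off with the round key of the control box so that the run key pops up, and only then pry every retaining clip off its shaft with the hooked pick, never with the fingers. Gather all the clips in the parts tray, lay the pick back flat on the rubber mat, leave the drive switched off and the direction keys as they are, and don't disturb the other things on the bench.

Things in the scene. Friction and masses are not known exactly. Their poses are not given: they have to be found in the camera images.
- drive: turntable drive, fixed: grey deck 24 mm high, x = -80 to +70, y = -125 to +125 mm from the origin (on the bench). Three upright shafts at x = +35, y = -70, 0, +70. On each, heights above the deck: sprocket 0-2 mm (radius 33), brass boss to 8 (radius 10), groove 8-14 (neck radius 5), head 14-20 (radius 7). A 50 mm high motor stands off its +x edge. Clear deck on the -x side
- shaft1 (a point): point on the axis of the shaft at y = -70 mm of the drive, at the lower end of its groove (8 mm above the deck)
- shaft2 (a point): point on the axis of the shaft at y = +0 mm of the drive, at the lower end of its groove (8 mm above the deck)
- shaft3 (a point): point on the axis of the shaft at y = +70 mm of the drive, at the lower end of its groove (8 mm above the deck)
- clip1: flat sprung steel clip, 4.5 mm thick, 22 mm wide (y), 18 g, snapped into the groove of shaft1; may be absent. Origin: underside, on the shaft axis while fitted. Rigid frame x = -27 to -6 mm with a rectangular eye; two sprung jaws from there to x = +7, open end to +x. Pulled along its own -x by the eye it snaps out at 5 to 12 N, clear after 20 mm, eye end dropping first. Can swivel on the shaft
- clip2: flat sprung steel clip, 4.5 mm thick, 22 mm wide (y), 18 g, snapped into the groove of shaft2; may be absent. Origin: underside, on the shaft axis while fitted. Rigid frame x = -27 to -6 mm with a rectangular eye; two sprung jaws from there to x = +7, open end to +x. Pulled along its own -x by the eye it snaps out at 5 to 12 N, clear after 20 mm, eye end dropping first. Can swivel on the shaft
- clip3: flat sprung steel clip, 4.5 mm thick, 22 mm wide (y), 18 g, snapped into the groove of shaft3; may be absent. Origin: underside, on the shaft axis while fitted. Rigid frame x = -27 to -6 mm with a rectangular eye; two sprung jaws from there to x = +7, open end to +x. Pulled along its own -x by the eye it snaps out at 5 to 12 N, clear after 20 mm, eye end dropping first. Can swivel on the shaft
- clip1_eye (a point): centre of the eye of clip1, at mid-thickness, 15.5 mm to -x of its origin: an opening 11 mm (x) by 14 mm (y); the 6 mm bar beyond it (-x side) is what to pull on
- clip2_eye (a point): centre of the eye of clip2, at mid-thickness, 15.5 mm to -x of its origin: an opening 11 mm (x) by 14 mm (y); the 6 mm bar beyond it (-x side) is what to pull on
- clip3_eye (a point): centre of the eye of clip3, at mid-thickness, 15.5 mm to -x of its origin: an opening 11 mm (x) by 14 mm (y); the 6 mm bar beyond it (-x side) is what to pull on
- pick: hooked pick lying on the mat: flat wooden handle 90 (x) x 30 (y) x 20 mm high, origin under its centre. A steel shank (6 mm thick, centre 16 mm above the underside) runs from the handle on to x = +95 mm, where it bends straight down into a 4 mm thick prong, its tip level with the handle's underside (13 mm of prong below the shank). 90 g, balanced near the handle's centre
- mat: black rubber mat, fixed, 200 mm (x) by 75 mm (y), 4 mm thick, origin under its centre: the pick's place
- tray: loose shallow aluminium parts tray, 125 (x) x 105 (y) x 22 mm high outside, walls and floor 4 mm, origin under its centre, 250 g
- keybank: grey control box, fixed, 70 x 155 (y) x 45 mm high, origin under its centre. Four white keys along y: y = +54 run (oblong), +20 off (round cap, 30 mm across), -20 and -54 the two direction keys (oblong, 36 x 24 mm). Tops are 16 mm above the box when up, 8 mm when down. Run and off are interlocked: pressing one fully down (4 to 8 N) pops the other up; the direction keys likewise
- key_run (a joint): run key (+y end, oblong): 0 up, 0.008 m fully down; down at the start
- key_fwd (a joint): direction key at y = -20 mm: 0 up, 0.008 m fully down; down at the start, leave it
- key_off (a joint): off key (round cap): 0 up, 0.008 m fully down; up at the start
- key_off_top (a point): centre of the top face of the round off key (moves with it)
- oiler: bystander: small clear oil bottle, 34 mm across, 90 mm high, origin under its centre
- wheelset: bystander: model wheels on an axle, 60 mm long, 30 mm across, origin at the bench under its middle
- screwdriver: bystander: screwdriver 170 mm long, lying along its x
- brush: bystander: brush 160 mm long, lying along its x
- mug: bystander: white mug, 76 mm across, 90 mm high, handle on +y, origin under its centre
- house: bystander: model house, 80 x 110 mm, 80 mm high, origin under its centre
There are look-alikes about, which are no part of the job. Of the things that look like the tray, the smaller one is meant. What is shaped like the pick but purple is not meant.

How it is judged (in metres and radians):
On the way, in this order (a step that is already met when the one before it is completed fails the run):
1. the drive is switched off (round key down, run key up, direction keys untouched) while every clip is still on its shaft (value of joint each of key_off, key_fwd above 0.006 m and value of joint key_run below 0.002 m and distance between clip1 and shaft1 below 0.006 m and distance between clip2 and shaft2 below 0.006 m and distance between clip3 and shaft3 below 0.006 m), for 0.2 s.
2. every clip is off its shaft (horizontal distance between clip1 and shaft1 above 0.015 m and horizontal distance between clip2 and shaft2 above 0.015 m and horizontal distance between clip3 and shaft3 above 0.015 m), for 0.2 s.
At the end, for the whole second after the job is handed in: Off key down over 6 mm, run key up within 2 mm, direction keys as found; every clip at rest inside the tray (origin within 62 x 52 mm of its centre, under 30 mm above its underside); tray level; pick flat on the mat (origin over the mat, tilt under 0.15 rad) (value of joint each of key_off, key_fwd above 0.006 m and value of joint key_run below 0.002 m and x of clip1 in the frame of tray between -0.062 and 0.062 m and y of clip1 in the frame of tray between -0.052 and 0.052 m and z of clip1 in the frame of tray between -0.005 and 0.03 m and linear speed of each of clip1, clip2, clip3, pick below 0.05 m/s and x of clip2 in the frame of tray between -0.062 and 0.062 m and y of clip2 in the frame of tray between -0.052 and 0.052 m and z of clip2 in the frame of tray between -0.005 and 0.03 m and x of clip3 in the frame of tray between -0.062 and 0.062 m and y of clip3 in the frame of tray between -0.052 and 0.052 m and z of clip3 in the frame of tray between -0.005 and 0.03 m and angle between tray's own z axis and vertical below 0.1 rad and angle between pick's own z axis and vertical below 0.15 rad and z of pick in the frame of mat below 0.012 m and x of pick in the frame of mat between -0.1 and 0.1 m and y of pick in the frame of mat between -0.0375 and 0.0375 m); the robot touches nothing.
It fails at once if a clip still on its shaft was pulled at with the fingers or arm instead of the pick ((horizontal distance between clip1 and shaft1 below 0.006 m and contact force between any of the arm, the fingers and clip1 above 2 N) or (horizontal distance between clip2 and shaft2 below 0.006 m and contact force between any of the arm, the fingers and clip2 above 2 N) or (horizontal distance between clip3 and shaft3 below 0.006 m and contact force between any of the arm, the fingers and clip3 above 2 N)).
It fails at once if a bystander was knocked away (over 3 cm) (distance of any of oiler, wheelset, screwdriver, brush, mug, house from where it was at the start of the episode above 0.03 m).
Of clip1, clip2, clip3 only 2 to 3 are there at a start; the rules pass over those that are not, and their reading is None.
At some moment in a run one of tray, pick may be knocked a few centimetres aside while the robot is not near it.
It also fails if it takes over 210 s, if anything falls off the work surface, if the arm or the gripper's body presses on something with over 40 N, if the wrist force passes 120 N, or if a joint passes its speed limit or range.

## Working session

There is one attempt and no reset: what is moved stays moved. The work goes in short steps, Python scripts to look and compute and a tool call to move; the robot and the scene stay as the last step left them, time stands still between calls to the robot, and variables do not carry over. Pictures are saved under pics/ and viewed, and the job is handed in when it is done.

Besides the shell and the picture viewer there is one more tool, called after ">>>" as name(argument=value, ...), one argument or row to a line, values as JSON. send_rows: Moves the arm, as the interface text tells. Its arguments: {"type":"object","properties":{"dp":{"type":"array"},"dr":{"type":"array"},"claw":{"type":"number"},"newtons":{"type":"number"}},"required":["dp","dr"]}

```bash
ls; mkdir -p pics
cat > h.py <<'E'
import numpy as np, cv2
from plant import telemetry, viewer, finish_job, r
def snap(name, fn):
    im,d=viewer.get_image(name); m=viewer.camera_model(name)
    cv2.imwrite(f'pics/{fn}.png', im[:,:,::-1]); np.savez(f'pics/{fn}.npz',d=d,im=im,K=m['intrinsics'],R=m['R'],t=m['t'])
    return im,d,m
def load(fn):
    return np.load(f'pics/{fn}.npz')
def pt(z,u,v,w=None,zp=None):
    K,R,t=z['K'],z['R'],z['t']
    ray=np.linalg.inv(K)@np.array([u,v,1.])
    C=-R.T@t; D=R.T@ray
    if zp is not None: return C+D*((zp-C[2])/D[2])
    dd=z['d'][int(v)-1:int(v)+2,int(u)-1:int(u)+2]; dd=dd[dd>0]
    return C+D*np.median(dd)
def crop(fn,u0,v0,u1,v1,s,out):
    im=cv2.imread(f'pics/{fn}.png')[v0:v1,u0:u1]
    cv2.imwrite(f'pics/{out}.png',cv2.resize(im,None,fx=s,fy=s,interpolation=cv2.INTER_CUBIC))
E
python3 - <<'E'
from h import *
print(telemetry.read_state(), r.hold_point_z)
for n in ['top','side','wrist']: snap(n,n+'0')
E
```

```text
pics
{'time': 0.0, 'joint_positions': array([ 7.48821206e+01,  1.83519326e+01,  8.97054553e+01,  1.54722401e-04,
        7.20435340e+01, -1.14581770e+00]), 'joint_velocities': array([ 0.01292833, -0.03120061, -0.01861582, -0.06928033,  0.05807733,
        0.08933463]), 'tau': array([-1.11598667e-03, -4.15512729e+01, -2.34160191e+01, -4.19964147e-05,
        8.19689274e-03, -1.15074712e-05]), 'ee_pos': array([0.13870909, 0.55753892, 0.23048577]), 'orientation': array([[-9.70413365e-01,  2.41449139e-01, -4.61868440e-04],
       [ 2.41449578e-01,  9.70411877e-01, -1.69978938e-03],
       [ 3.77899365e-05, -1.76101628e-03, -9.99998449e-01]]), 'force': array([0.157221  , 0.35595831, 0.60248436]), 'ft_torque': array([ 0.05556504, -0.00412211,  0.0318024 ]), 'opening': 0.0854005588362513} 0.0187
```

View pics/top0.png

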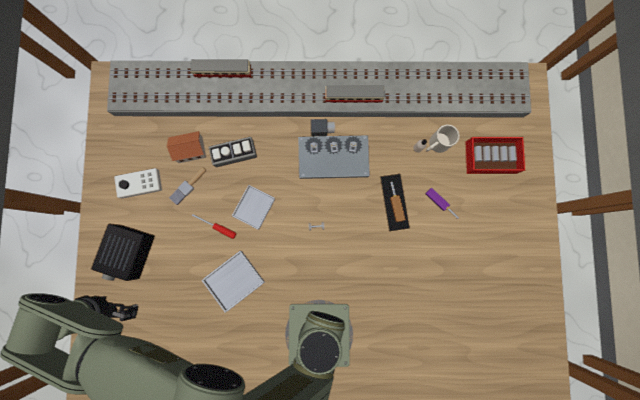

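View pics/side0.png

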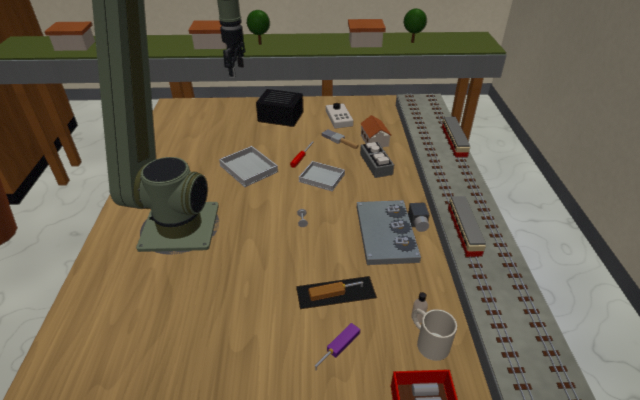

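View pics/wrist0.png

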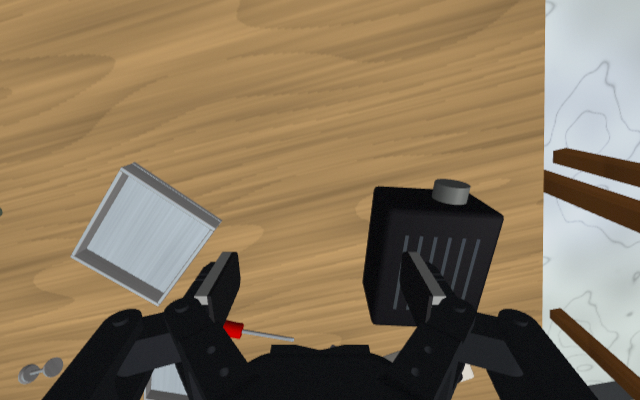

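The top view shows two trays: one at about (253,207) and a larger one at (233,280). The wooden pick is on the mat at (395,203) and the purple one is at (440,203). The key box is at (233,151) and the drive at (334,157). I'll check them in enlarged crops.

Run:
```python
from h import *
crop('top0',200,120,480,330,2.85,'c1')
crop('top0',205,125,285,235,5,'c2')
crop('top0',290,110,440,240,5,'c3')
z=load('top0')
for n,u,v in [('base',320,340),('deck',310,170),('mug',445,137),('off',225,151),('tray',253,207),('bigtray',233,280),('pick',398,210)]:
    print(n,pt(z,u,v).round(3))
print(np.linalg.norm(z['t']),z['K'][0,0], (-z['R'].T@z['t']))
z=load('side0');print(-z['R'].T@z['t'],z['K'][0,0])
```

```text
base [ 0.031 -0.003  0.212]
deck [0.566 0.031 0.022]
mug [ 0.693 -0.458  0.006]
off [0.623 0.323 0.062]
tray [0.436 0.233 0.002]
bigtray [0.181 0.296 0.006]
pick [ 0.424 -0.277  0.025]
1.3246624825958555 364.8249138372355 [0.29576431 0.00856224 1.29119358]
[ 0.3955496  -1.03917088  0.94000016] 459.13934103954335
```

View pics/c1.png

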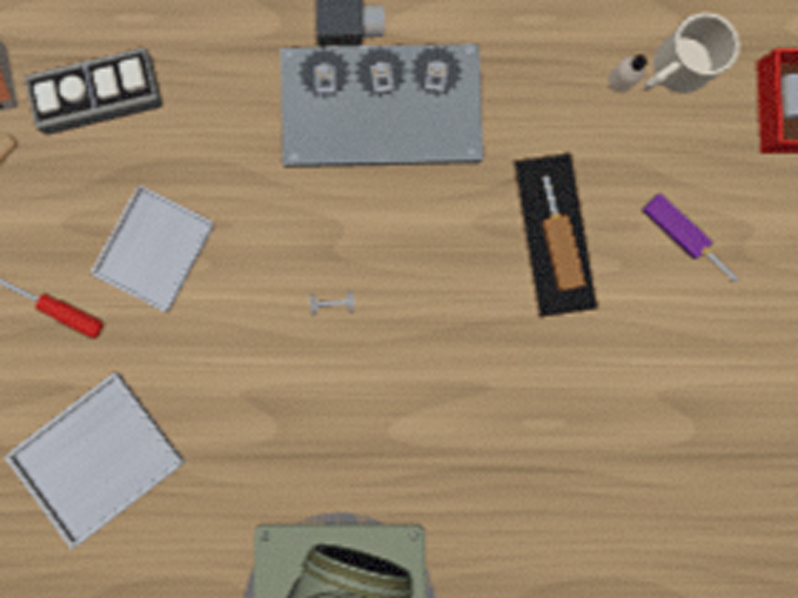

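View pics/c2.png

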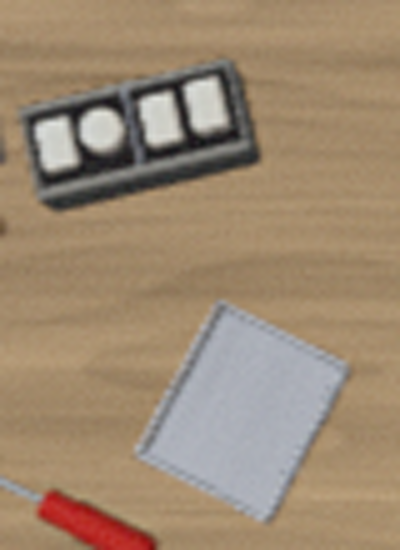

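View pics/c3.png

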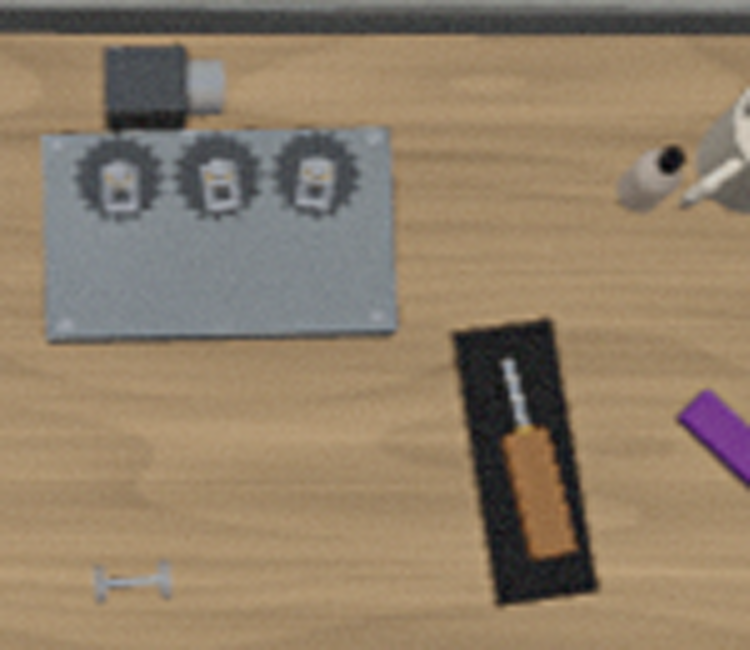

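The smaller tray at (253,207) in the top view is the one meant, since the other at (233,280) is clearly larger. The orange-brown pick on the black mat at (395,203) is the real one, because the look-alike is purple. All three shafts carry clips. Next I'll go over the key box and look.

```bash
cat >> h.py <<'E'
def st():
    s=telemetry.read_state(); return s
def go(x,y,z,yaw=None):
    """yaw=deg of tool x axis in world; tool pointing down"""
    s=st(); R=np.array(s['orientation']); p=np.array(s['ee_pos'])
    d=R.T@(np.array([x,y,z])-p)*100
    cy=np.degrees(np.arctan2(R[1,0],R[0,0]))
    print('t %.1f'%s['time'],'pos',p.round(4),'yaw %.1f'%cy,'tilt',R[:,2].round(3),'dp',d.round(2), 'F',np.round(s['force'],1),'open %.4f'%s['opening'],'j',np.round(s['joint_positions'],0))
    if yaw is not None:
        dy=(yaw-cy+180)%360-180
        # tool z down -> world yaw +dy = tool rot -dy
        print('   rot about tool z (rad): %.3f'%(-np.radians(dy)))
E
python3 - <<'E'
from h import *
s=st(); m=viewer.camera_model('wrist')
Rt=np.array(s['orientation']);p=s['ee_pos']
C=-np.array(m['R']).T@m['t']
print('cam in tool',Rt.T@(C-p)); print('cam axes in tool (rows x,y,z)\n',(m['R']@Rt).round(3)); print(m['intrinsics'])
z=load('top0')
# keybank box top corners in c2 crop (5x, offset 205,125), z=.045
for n,u,v,h in [('tl',22,112,.045),('tr',232,60,.045),('br',258,150,.045),('bl',40,195,.045),('off',102,130,.061),('run',57,143,.053),('k3',160,120,.053),('k4',207,105,.061),
  ('trTop',220,302,.022),('trR',348,370,.022),('trB',268,522,.022),('trL',138,455,.022)]:
    print(n,pt(z,205+u/5,125+v/5,zp=h).round(4))
for n,u,v,h in [('d tl',42,135,.024),('d tr',388,128,.024),('d br',396,330,.024),('d bl',48,340,.024),('prong',507,362,.023),('hTL',502,438,.024),('hTR',550,427,.024),('hBR',578,552,.024),('hBL',530,558,.024),
 ('mTL',452,333,.004),('mTR',550,320,.004),('mBR',597,590,.004),('mBL',497,605,.004)]:
    print(n,pt(z,290+u/5,110+v/5,zp=h).round(4))
go(.55,.32,.25,180)
E
```

```text
cam in tool [ 8.54654196e-02  1.51945519e-06 -1.42037160e-01]
cam axes in tool (rows x,y,z)
 [[ 0.001  1.    -0.001]
 [-0.945  0.001 -0.327]
 [-0.327  0.001  0.945]]
[[283.7304214    0.         319.58438211]
 [  0.         283.7304214  195.0388965 ]
 [  0.           0.           1.        ]]
tl [0.6408 0.3828 0.045 ]
tr [0.6786 0.2369 0.045 ]
br [0.6141 0.2173 0.045 ]
bl [0.5817 0.3682 0.045 ]
off [0.6238 0.3224 0.061 ]
run [0.6166 0.3553 0.053 ]
k3 [0.6332 0.2844 0.053 ]
k4 [0.6417 0.2505 0.061 ]
trTop [0.5105 0.2457 0.022 ]
trR [0.4624 0.1549 0.022 ]
trB [0.3558 0.2088 0.022 ]
trL [0.4023 0.3003 0.022 ]
d tl [0.6856 0.073  0.024 ]
d tr [ 0.6914 -0.1743  0.024 ]
d br [ 0.5447 -0.1779  0.024 ]
d bl [0.537  0.0677 0.024 ]
prong [ 0.5222 -0.2561  0.023 ]
hTL [ 0.468  -0.2512  0.024 ]
hTR [ 0.4758 -0.2851  0.024 ]
hBR [ 0.3879 -0.3026  0.024 ]
hBL [ 0.3837 -0.269   0.024 ]
mTL [ 0.5466 -0.221   0.004 ]
mTR [ 0.5562 -0.2916  0.004 ]
mBR [ 0.3625 -0.3202  0.004 ]
mBL [ 0.3518 -0.2493  0.004 ]
t 0.1 pos [0.1387 0.5577 0.2307] yaw 166.0 tilt [-0.    -0.001 -1.   ] dp [-45.65 -13.14  -1.92] F [ 0.1 -0.5  0.3] open 0.0856 j [75. 18. 90.  0. 72. -1.]
   rot about tool z (rad): -0.244
```

>>> send_rows(
  dp=[
    [-5,-1.2,0],
    [-5,-1.2,0],
    [-5,-1.2,0.5],
    [-5,-1.2,0.5],
    [-5,-1.2,1],
    [-5,-1.2,1],
    [-5,-1.2,1],
    [-5,-1.2,0.5],
  ],
  dr=[
    [0,0,0],
    [0,0,0],
    [0,0,0],
    [0,0,0],
    [0,0,0],
    [0,0,0],
    [0,0,0],
    [0,0,0],
  ],
  claw=1,
)

```text
time: 1.15
ee_pos: [0.5049, 0.3671, 0.1854]
orientation: [[-0.97, 0.242, -0.001], [0.242, 0.97, -0.001], [0.001, -0.001, -1.0]]
force: [-0.3, 0.4, 0.9]
opening: 0.0002
```

>>> send_rows(
  dp=[
    [-5,-1.2,0],
    [-5,-1.2,0],
    [0,0,0],
    [0,0,0],
  ],
  dr=[
    [0,0,-0.12],
    [0,0,-0.12],
    [0,0,0],
    [0,0,0],
  ],
)

```text
time: 1.65
ee_pos: [0.5969, 0.3264, 0.1856]
orientation: [[-1.0, 0.005, -0.002], [0.005, 1.0, -0.0], [0.002, -0.0, -1.0]]
force: [-0.2, -0.6, 0.3]
opening: 0.0001
```

Run:
```python
from h import *
go(.6238,.3224,.065,180)
snap('wrist','w1')
```

```text
t 1.6 pos [0.5969 0.3264 0.1856] yaw 179.7 tilt [-0.002 -0.    -1.   ] dp [-2.71 -0.39 12.06] F [-0.2 -0.6  0.3] open 0.0001 j [ 28.  30.  78.   0.  72. -62.]
   rot about tool z (rad): -0.005
```

View pics/w1.png

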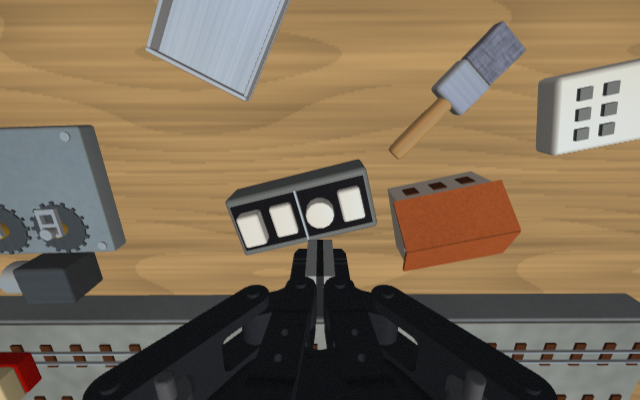

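The wrist view shows the off cap at (320,213), with the run key at (351,204) to its right, which is the +y side. The direction keys are at (284,220) and (252,230).

Run:
```python
from h import *
z=load('w1')
for n,u,v in [('off',320,213),('run',351,204),('k3',284,220),('k4',252,230)]: print(n,pt(z,u,v).round(4),pt(z,u,v,zp=.061).round(4))
a=pt(z,320,213)
go(a[0],a[1],.065,None)
crop('w1',0,100,130,260,5,'c4')
```

```text
off [0.6225 0.3277 0.0615] [0.6228 0.3277 0.061 ]
run [0.6161 0.3599 0.0531] [0.6131 0.359  0.061 ]
k3 [0.6342 0.2896 0.0525] [0.6304 0.2907 0.061 ]
k4 [0.6417 0.2569 0.0608] [0.6417 0.257  0.061 ]
t 1.7 pos [0.5965 0.3268 0.186 ] yaw 179.8 tilt [-0.001 -0.    -1.   ] dp [-2.62  0.1  12.09] F [-0.   0.7 -0.4] open 0.0001 j [ 28.  29.  78.   0.  72. -62.]
```

View pics/c4.png

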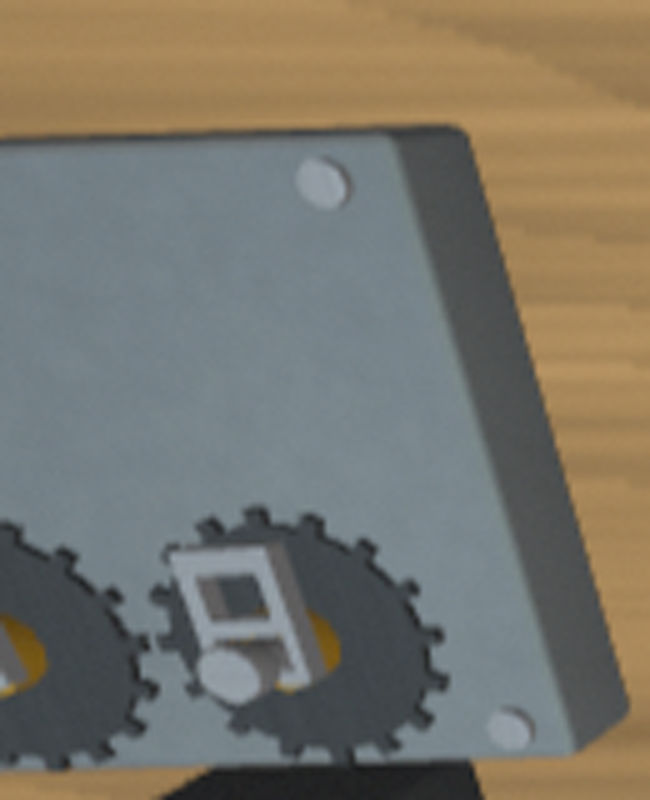

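>>> send_rows(
  dp=[
    [-2.6,0.1,0],
    [0,0,4],
    [0,0,4],
    [0,0,3.5],
    [0,0,0.6],
    [0,0,0.3],
    [0,0,0.3],
    [0,0,0.3],
  ],
  dr=[
    [0,0,0],
    [0,0,0],
    [0,0,0],
    [0,0,0],
    [0,0,0],
    [0,0,0],
    [0,0,0],
    [0,0,0],
  ],
)

```text
time: 2.7
ee_pos: [0.6243, 0.3282, 0.0582]
orientation: [[-1.0, 0.004, 0.003], [0.004, 1.0, 0.002], [-0.003, 0.002, -1.0]]
force: [-0.1, 0.7, 2.9]
opening: -0.0002
```

>>> send_rows(
  dp=[
    [0,0,0.2],
    [0,0,0.2],
    [0,0,0.1],
    [0,0,0],
  ],
  dr=[
    [0,0,0],
    [0,0,0],
    [0,0,0],
    [0,0,0],
  ],
)

```text
time: 3.2
ee_pos: [0.6243, 0.3279, 0.0531]
orientation: [[-1.0, 0.004, 0.002], [0.004, 1.0, 0.002], [-0.002, 0.002, -1.0]]
force: [-1.3, 0.9, 8.0]
opening: -0.0003
```

>>> send_rows(
  dp=[
    [0,0,0.1],
    [0,0,0.1],
    [0,0,0],
    [0,0,0],
  ],
  dr=[
    [0,0,0],
    [0,0,0],
    [0,0,0],
    [0,0,0],
  ],
)

```text
time: 3.7
ee_pos: [0.6243, 0.3279, 0.053]
orientation: [[-1.0, 0.004, 0.003], [0.004, 1.0, 0.002], [-0.003, 0.002, -1.0]]
force: [-4.3, -0.2, 15.7]
opening: 0.0002
```

>>> send_rows(
  dp=[
    [0,0,-1],
    [0,0,-4],
    [0,0,-5],
    [0,0,-3],
    [4,0,0],
    [0,0,0],
    [0,0,0],
  ],
  dr=[
    [0,0,0],
    [0,0,0],
    [0,0,0],
    [0,0,0],
    [0,0,0],
    [0,0,0],
    [0,0,0],
  ],
)

```text
time: 4.58
ee_pos: [0.5838, 0.3273, 0.1789]
orientation: [[-1.0, 0.004, -0.0], [0.004, 1.0, -0.001], [0.0, -0.001, -1.0]]
force: [-0.5, -0.0, -0.5]
opening: -0.0002
```

Run:
```python
from h import *
snap('wrist','w2')
go(.36,-.277,.25,0)
z=load('w2')
for n,u,v in [('off',320,213),('run',351,204),('k3',284,220),('k4',252,230)]: print(n,pt(z,u,v).round(4),pt(z,u,v,zp=.061).round(4))
crop('w2',200,130,400,270,4,'c5')
```

```text
t 4.6 pos [0.5841 0.3274 0.1788] yaw 179.8 tilt [-0. -0. -1.] dp [ 22.17 -60.53  -7.09] F [-0.9 -0.5  0.1] open -0.0001 j [ 28.  29.  81.  -0.  71. -61.]
   rot about tool z (rad): 3.138
off [0.6126 0.3282 0.0489] [0.6075 0.3282 0.061 ]
run [0.6003 0.3593 0.0552] [0.5981 0.3586 0.061 ]
k3 [0.6191 0.2909 0.0518] [0.615  0.2922 0.061 ]
k4 [0.6269 0.2588 0.0591] [0.6259 0.2593 0.061 ]
```

View pics/c5.png

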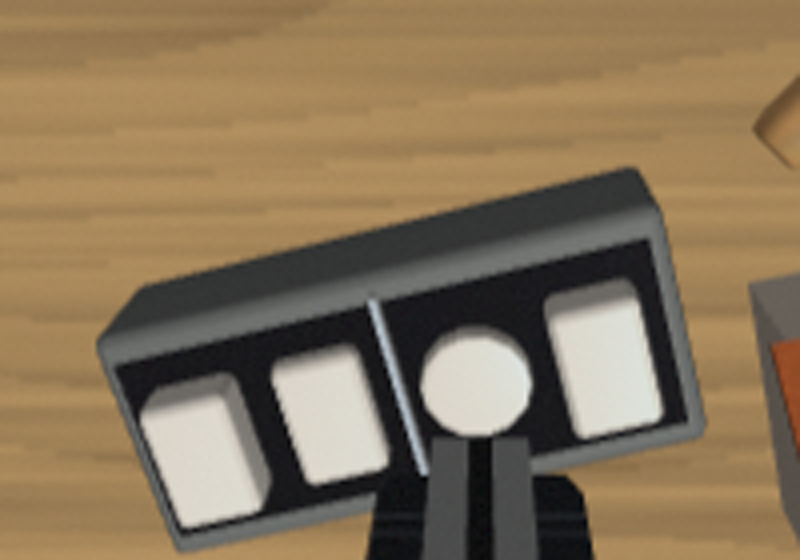

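The off cap at (319,225) is now down and the run key at (351,221) stands up. Direction key 3 is still down and 4 still up. Now I'll move to the pick.

>>> send_rows(
  dp=[
    [1.5,-5,-1],
    [1.5,-5.5,-1],
    [1.5,-5.5,-1],
    [1.5,-5.5,-1],
    [1.5,-5.5,-1],
    [1.5,-5.5,-1],
    [1.5,-5.5,0],
    [1.5,-5.5,0],
  ],
  dr=[
    [0,0,0],
    [0,0,0],
    [0,0,0],
    [0,0,0],
    [0,0,0],
    [0,0,0],
    [0,0,0],
    [0,0,0],
  ],
  claw=0,
)

```text
time: 5.62
ee_pos: [0.462, -0.1093, 0.2394]
orientation: [[-1.0, 0.004, 0.001], [0.004, 1.0, -0.0], [-0.001, -0.0, -1.0]]
force: [1.4, 0.8, 0.0]
opening: 0.0855
```

>>> send_rows(
  dp=[
    [1.5,-5.5,0],
    [1.5,-5.5,0],
    [1.5,-5.7,0],
    [0,0,0],
    [0,0,0],
    [0,0,0],
    [0,0,0],
    [0,0,0],
  ],
  dr=[
    [0,0,0],
    [0,0,0],
    [0,0,0],
    [0,0,0.18],
    [0,0,0.18],
    [0,0,0.18],
    [0,0,0.18],
    [0,0,0.18],
  ],
)

```text
time: 6.62
ee_pos: [0.4166, -0.2747, 0.239]
orientation: [[-0.613, 0.79, -0.0], [0.79, 0.613, 0.0], [0.0, -0.0, -1.0]]
force: [-0.3, 0.0, -0.4]
opening: 0.0855
```

>>> send_rows(
  dp=[
    [0,0,0],
    [0,0,0],
    [0,0,0],
    [0,0,0],
    [0,0,0],
    [0,0,0],
    [0,0,0],
    [0,0,0],
  ],
  dr=[
    [0,0,0.18],
    [0,0,0.18],
    [0,0,0.18],
    [0,0,0.18],
    [0,0,0.18],
    [0,0,0.18],
    [0,0,0.18],
    [0,0,0.18],
  ],
)

```text
time: 7.62
ee_pos: [0.4167, -0.2747, 0.239]
orientation: [[0.703, 0.711, -0.0], [0.711, -0.703, -0.0], [-0.0, -0.0, -1.0]]
force: [-0.6, 0.0, -0.8]
opening: 0.0856
```

>>> send_rows(
  dp=[
    [0,0,0],
    [0,0,0],
    [0,0,0],
    [0,0,0],
    [0,0,0],
  ],
  dr=[
    [0,0,0.18],
    [0,0,0.18],
    [0,0,0.18],
    [0,0,0.17],
    [0,0,0],
  ],
)

```text
time: 8.25
ee_pos: [0.4166, -0.2745, 0.239]
orientation: [[0.996, 0.089, -0.0], [0.089, -0.996, 0.0], [-0.0, -0.0, -1.0]]
force: [0.1, 0.2, 0.4]
opening: 0.0858
```

Run:
```python
from h import *
go(.42,-.275,.25,0)
snap('wrist','w3')
```

```text
t 8.2 pos [ 0.4166 -0.2745  0.239 ] yaw 5.1 tilt [-0.  0. -1.] dp [ 0.34  0.08 -1.1 ] F [0.1 0.2 0.4] open 0.0858 j [-35.  11.  98.  -0.  70.  50.]
   rot about tool z (rad): 0.089
```

View pics/w3.png

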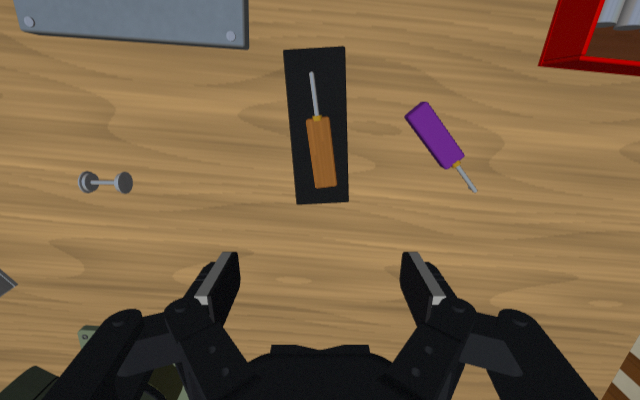

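The real pick's handle is around (321,152), with the shank tip at (312,73). The purple look-alike is at (433,135). I'll enlarge this for the corners.

Run:
```python
from h import *
crop('w3',270,35,370,215,3.3,'c6')
```

```text
(no output)
```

View pics/c6.png

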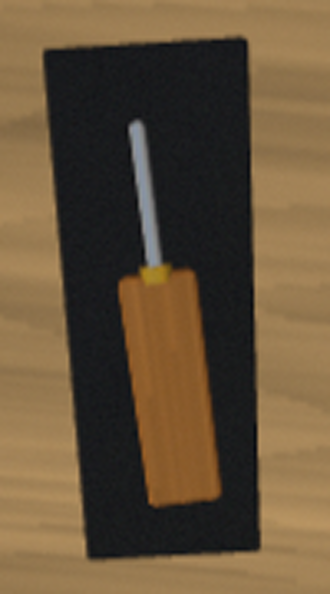

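Run:
```python
from h import *
z=load('w3'); s=3.3
P={}
for n,u,v,h in [('TL',119,278,.024),('TR',196,270,.024),('BR',220,498,.024),('BL',152,506,.024),('tip',137,122,.023),('m1',46,50,.004),('m2',246,39,.004),('m3',259,549,.004),('m4',90,557,.004)]:
    P[n]=pt(z,270+u/s,35+v/s,zp=h); print(n,P[n].round(4))
c=(P['TL']+P['TR']+P['BR']+P['BL'])/4
d=(P['TL']+P['TR']-P['BR']-P['BL'])[:2]; yaw=np.degrees(np.arctan2(d[1],d[0]))
print('c',c,'yaw',yaw,'len',np.linalg.norm(d)/2, 'tip dir',np.degrees(np.arctan2(*(P['tip']-c)[[1,0]])),np.linalg.norm((P['tip']-c)[:2]))
print(pt(z,322,160),pt(z,322,140))
m=(P['m1']+P['m2']+P['m3']+P['m4'])/4; print('mat',m)
go(c[0],c[1],.12,yaw)
```

```text
TL [ 0.4723 -0.2521  0.024 ]
TR [ 0.4777 -0.2802  0.024 ]
BR [ 0.3911 -0.2987  0.024 ]
BL [ 0.3852 -0.272   0.024 ]
tip [ 0.5258 -0.2544  0.023 ]
m1 [ 0.548  -0.2189  0.004 ]
m2 [ 0.5582 -0.2906  0.004 ]
m3 [ 0.3637 -0.3197  0.004 ]
m4 [ 0.3534 -0.2477  0.004 ]
c [ 0.43156877 -0.27574198  0.024     ] yaw 12.473124835792285 len 0.0889094249903575 tip dir 12.781616697135265 0.09660288311217317
[ 0.42370933 -0.27622825  0.02352104] [ 0.44896573 -0.27384439  0.02346993]
mat [ 0.45582373 -0.26924873  0.004     ]
t 8.3 pos [ 0.4165 -0.2744  0.239 ] yaw 5.2 tilt [-0.  0. -1.] dp [ 1.49  0.27 11.9 ] F [-0.1 -0.6  0.1] open 0.0850 j [-35.  11.  98.  -0.  70.  50.]
   rot about tool z (rad): -0.127
```

>>> send_rows(
  dp=[
    [1.5,0.3,4],
    [0,0,5],
    [0,0,5],
    [0,0,4],
    [0,0,3],
    [0,0,1.5],
    [0,0,0.8],
    [0,0,0],
  ],
  dr=[
    [0,0,-0.13],
    [0,0,0],
    [0,0,0],
    [0,0,0],
    [0,0,0],
    [0,0,0],
    [0,0,0],
    [0,0,0],
  ],
)

```text
time: 9.3
ee_pos: [0.4319, -0.2758, 0.0065]
orientation: [[0.976, 0.217, 0.001], [0.217, -0.976, -0.0], [0.0, 0.0, -1.0]]
force: [0.3, -0.0, -0.6]
opening: 0.0854
```

>>> send_rows(
  dp=[
    [0,0,0],
    [0,0,0],
    [0,0,0],
    [0,0,0],
    [0,0,0],
    [0,0,0],
    [0,0,0],
    [0,0,0],
  ],
  dr=[
    [0,0,0],
    [0,0,0],
    [0,0,0],
    [0,0,0],
    [0,0,0],
    [0,0,0],
    [0,0,0],
    [0,0,0],
  ],
  claw=1,
  newtons=70,
)

```text
time: 10.3
ee_pos: [0.432, -0.2758, 0.0071]
orientation: [[0.976, 0.216, 0.001], [0.216, -0.976, -0.001], [0.001, 0.001, -1.0]]
force: [-0.3, -0.1, 5.5]
opening: 0.0287
```

Run:
```python
from h import *
go(.4316,-.2757,.12,12.6)
```

```text
t 10.3 pos [ 0.432  -0.2758  0.0071] yaw 12.5 tilt [ 0.001 -0.001 -1.   ] dp [-2.000e-02 -1.000e-02 -1.129e+01] F [-0.3 -0.1  5.5] open 0.0287 j [-34.  27. 114.   0.  39.  44.]
   rot about tool z (rad): -0.002
```

>>> send_rows(
  dp=[
    [0,0,-2],
    [0,0,-4],
    [0,0,-5],
    [0,0,-1],
    [0,0,0],
    [2,-5,0],
    [3,-5,0],
    [3,-5,0],
  ],
  dr=[
    [0,0,0],
    [0,0,0],
    [0,0,0],
    [0,0,0.1],
    [0,0,0.09],
    [0,0,0],
    [0,0,0],
    [0,0,0],
  ],
)

```text
time: 11.3
ee_pos: [0.5076, -0.1219, 0.1261]
orientation: [[1.0, 0.027, -0.0], [0.027, -1.0, 0.0], [-0.0, -0.0, -1.0]]
force: [0.7, 0.4, -1.2]
opening: 0.0283
```

>>> send_rows(
  dp=[
    [3,-4,0],
    [1,0,0],
    [0,0,0],
    [0,0,0],
  ],
  dr=[
    [0,0,0],
    [0,0,0],
    [0,0,0],
    [0,0,0],
  ],
)

```text
time: 11.8
ee_pos: [0.5451, -0.0832, 0.126]
orientation: [[1.0, 0.026, -0.001], [0.026, -1.0, 0.0], [-0.001, -0.0, -1.0]]
force: [-0.4, 0.1, -1.2]
opening: 0.0284
```

Run:
```python
from h import *
go(.56,-.087,.12,1.6)
snap('wrist','w4')
```

```text
t 11.8 pos [ 0.5451 -0.0832  0.126 ] yaw 1.5 tilt [-0.001  0.    -1.   ] dp [1.48 0.42 0.6 ] F [-0.4  0.1 -1.2] open 0.0284 j [-10.  21. 102.  -0.  57.  79.]
   rot about tool z (rad): -0.002
```

View pics/w4.png

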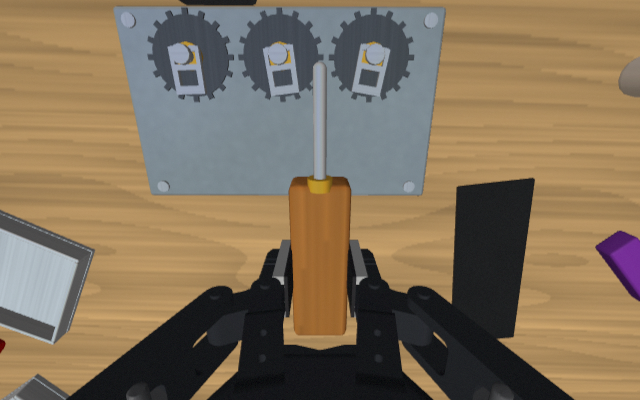

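The pick is held straight, with the prong end at (320,68). The clip eyes are at about (190,79), (284,79) and (370,79), and I'll enlarge those.

Run:
```python
from h import *
crop('w4',145,0,425,110,2.85,'c7')
```

```text
(no output)
```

View pics/c7.png

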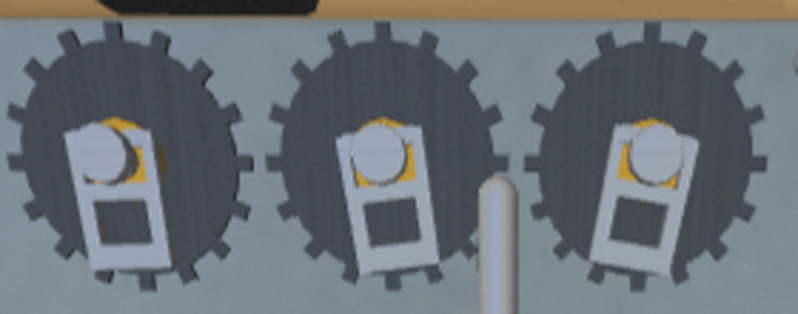

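Run:
```python
from h import *
z=load('w4'); s=2.85
f=lambda u,v,h: pt(z,145+u/s,v/s,zp=h)
D={3:([(93,203),(147,200),(153,244),(100,247)],[(92,271),(171,266)],(100,153)),
2:([(362,203),(413,198),(421,243),(369,250)],[(360,274),(439,265)],(379,154)),
1:([(616,200),(668,203),(660,246),(609,243)],[(590,262),(668,274)],(655,152))}
for k,(e,b,h) in D.items():
    E=np.mean([f(u,v,.0365) for u,v in e],0); B=np.mean([f(u,v,.0365) for u,v in b],0); H=f(*h,.044)
    d=(H-B)[:2]; print(k,'eye',E.round(4),'barend',B.round(4),'head',H.round(4),'yaw(head-bar) %.1f'%np.degrees(np.arctan2(d[1],d[0])),'L',np.linalg.norm(d).round(4), 'eyeyaw %.1f'%np.degrees(np.arctan2(*(H-E)[[1,0]])), 'exp eye',(H[:2]-.0155*d/np.linalg.norm(d)).round(4))
zt=.126-.0031+.019
print('prong end', f(496,176,zt-.003), f(496,190,zt))
s0=st(); print(s0['ee_pos'])
for c in [(118,14),(440,14),(422,194),(150,194)]: print(pt(z,*c,zp=.024))
```

```text
3 eye [0.639  0.019  0.0365] barend [0.6278 0.0182 0.0365] head [0.6549 0.0195 0.044 ] yaw(head-bar) 2.8 L 0.0272 eyeyaw 1.9 exp eye [0.6394 0.0188]
2 eye [ 0.6409 -0.0521  0.0365] barend [ 0.6295 -0.0541  0.0365] head [ 0.6566 -0.0502  0.044 ] yaw(head-bar) 8.2 L 0.0274 eyeyaw 6.8 exp eye [ 0.6412 -0.0524]
1 eye [ 0.6428 -0.1176  0.0365] barend [ 0.6315 -0.116   0.0365] head [ 0.6589 -0.1192  0.044 ] yaw(head-bar) -6.5 L 0.0275 eyeyaw -5.7 exp eye [ 0.6435 -0.1174]
prong end [ 0.64251571 -0.08014264  0.1389    ] [ 0.64038709 -0.08020775  0.1419    ]
[ 0.54512887 -0.08329146  0.12608123]
[0.68277139 0.07120824 0.024     ]
[ 0.68922603 -0.16870518  0.024     ]
[ 0.54755439 -0.17600841  0.024     ]
[0.54074407 0.07144818 0.024     ]
```

>>> send_rows(
  dp=[
    [0.1,-5,0],
    [0.05,-4.8,0],
    [0,0,3],
    [0,0,3],
    [0,0,1.5],
    [0,0,0],
    [0,0,0],
  ],
  dr=[
    [0,0,-0.017],
    [0,0,0],
    [0,0,0],
    [0,0,0],
    [0,0,0],
    [0,0,0],
    [0,0,0],
  ],
)

```text
time: 12.72
ee_pos: [0.545, 0.0153, 0.0523]
orientation: [[0.999, 0.044, 0.002], [0.044, -0.999, 0.0], [0.002, -0.0, -1.0]]
force: [-0.2, 0.0, -1.0]
opening: 0.0282
```

Run:
```python
from h import *
go(.5441,.0149,.0306,2.5)
snap('wrist','w5')
crop('w5',200,0,440,200,3.3,'c8')
```

```text
t 12.7 pos [0.545  0.0153 0.0523] yaw 2.5 tilt [ 0.002  0.    -1.   ] dp [-0.09  0.04  2.17] F [-0.2  0.  -1. ] open 0.0282 j [  0.  26. 107.   0.  47.  88.]
   rot about tool z (rad): 0.000
```

View pics/c8.png

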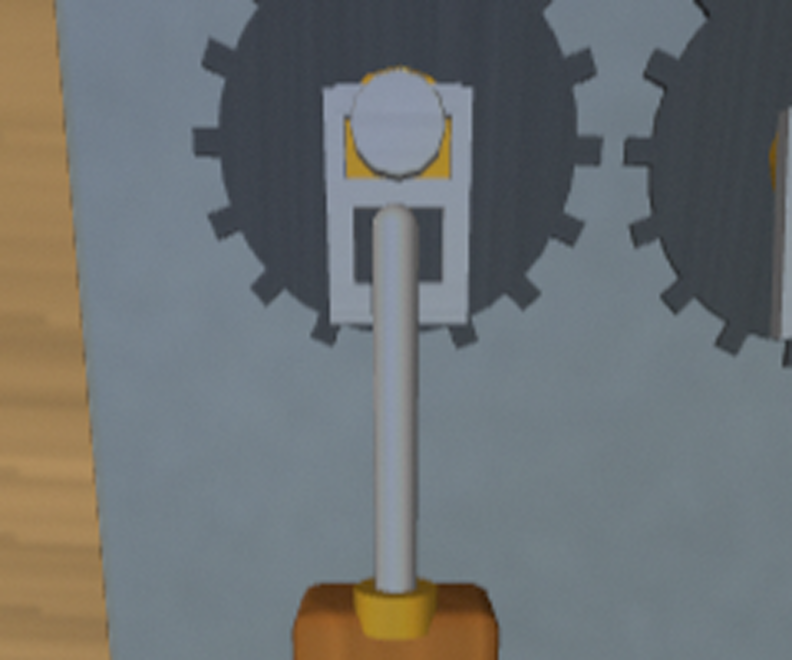

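The prong is centred over the clip 3 eye, whose crop centre is about (398,245). I'll go down into it.

>>> send_rows(
  dp=[
    [-0.1,0.05,0],
    [0,0,0.6],
    [0,0,0.6],
    [0,0,0.5],
    [0,0,0.5],
    [0,0,0],
  ],
  dr=[
    [0,0,0],
    [0,0,0],
    [0,0,0],
    [0,0,0],
    [0,0,0],
    [0,0,0],
  ],
)

```text
time: 13.52
ee_pos: [0.543, 0.0152, 0.0288]
orientation: [[0.999, 0.045, -0.001], [0.045, -0.999, 0.0], [-0.001, -0.0, -1.0]]
force: [-0.1, 0.4, -1.0]
opening: 0.0286
```

Run:
```python
from h import *
go(.5441,.0149,.0306,2.5)
snap('wrist','w6')
crop('w6',200,0,440,200,3.3,'c9')
```

```text
t 13.5 pos [0.543  0.0152 0.0288] yaw 2.6 tilt [-0.001  0.    -1.   ] dp [ 0.11  0.04 -0.18] F [-0.1  0.4 -1. ] open 0.0286 j [  0.  27. 109.   0.  44.  88.]
   rot about tool z (rad): 0.001
```

View pics/c9.png

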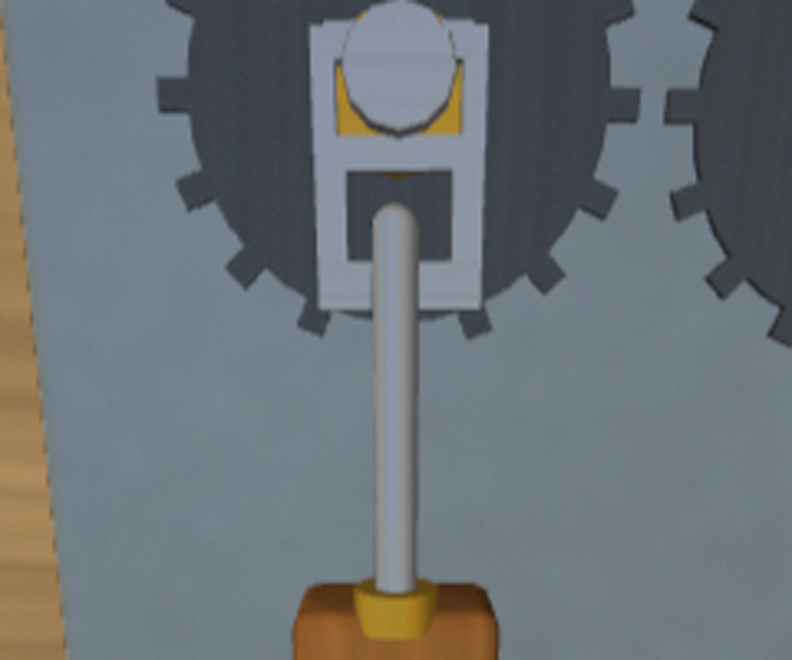

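The prong is inside the eye with no contact force. I'll raise it 1 mm, then pull.

>>> send_rows(
  dp=[
    [0,0,-0.1],
    [-0.2,0,0],
    [-0.3,0,0],
    [-0.3,0,0],
    [-0.3,0,0],
    [-0.3,0,0],
  ],
  dr=[
    [0,0,0],
    [0,0,0],
    [0,0,0],
    [0,0,0],
    [0,0,0],
    [0,0,0],
  ],
)

```text
time: 14.32
ee_pos: [0.5301, 0.0146, 0.0309]
orientation: [[0.999, 0.045, 0.002], [0.045, -0.999, 0.0], [0.002, 0.0, -1.0]]
force: [0.6, 0.3, -0.8]
opening: 0.0282
```

>>> send_rows(
  dp=[
    [-0.3,0,0],
    [-0.3,0,0],
    [-0.3,0,0],
    [-0.3,0,0],
    [-0.3,0,0],
    [-0.3,0,0],
  ],
  dr=[
    [0,0,0],
    [0,0,0],
    [0,0,0],
    [0,0,0],
    [0,0,0],
    [0,0,0],
  ],
)

```text
time: 15.08
ee_pos: [0.511, 0.0138, 0.0303]
orientation: [[0.999, 0.045, 0.0], [0.045, -0.999, 0.0], [0.0, -0.0, -1.0]]
force: [0.1, 1.2, -0.2]
opening: 0.0282
```

Run:
```python
from h import *
go(.5441,.0149,.0306,2.5)
snap('wrist','w7')
crop('w7',200,0,440,200,3.3,'c10')
```

```text
t 15.1 pos [0.511  0.0138 0.0303] yaw 2.6 tilt [ 0.  0. -1.] dp [ 3.31  0.04 -0.03] F [ 0.1  1.2 -0.2] open 0.0282 j [  0.  25. 113.   0.  42.  88.]
   rot about tool z (rad): 0.001
```

View pics/c10.png

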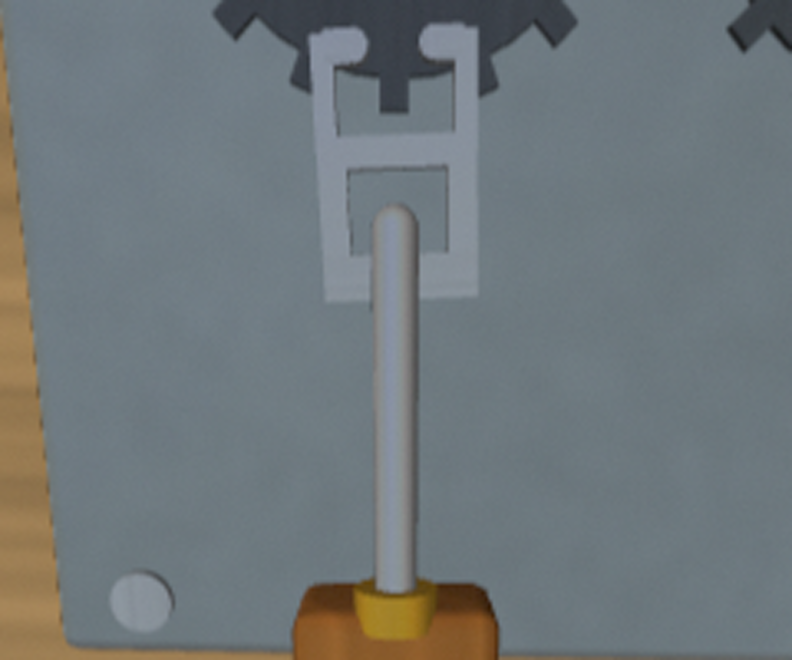

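Clip 3 is off shaft 3, with its jaws still resting on the sprocket edge at crop (400,40). I'll drag it clear of the sprocket, lift, and go to clip 2.

>>> send_rows(
  dp=[
    [-0.4,0,0],
    [-0.5,0,0],
    [-0.5,0,0],
    [-0.2,0,0],
    [0.2,0,0],
    [0,0,-2],
    [0,0,-3],
    [0,0,0],
  ],
  dr=[
    [0,0,0],
    [0,0,0],
    [0,0,0],
    [0,0,0],
    [0,0,0],
    [0,0,0],
    [0,0,0],
    [0,0,0],
  ],
)

```text
time: 16.12
ee_pos: [0.4992, 0.0132, 0.0822]
orientation: [[0.999, 0.045, 0.005], [0.045, -0.999, 0.0], [0.005, 0.0, -1.0]]
force: [0.4, -0.3, -0.3]
opening: 0.0287
```

Run:
```python
from h import *
go(.546,-.0644,.08,7.5)
snap('wrist','w8')
```

```text
t 16.1 pos [0.4992 0.0132 0.0822] yaw 2.6 tilt [ 0.005  0.    -1.   ] dp [4.33 7.96 0.24] F [ 0.4 -0.3 -0.3] open 0.0287 j [  0.  20. 112.   0.  48.  88.]
   rot about tool z (rad): -0.086
```

View pics/w8.png

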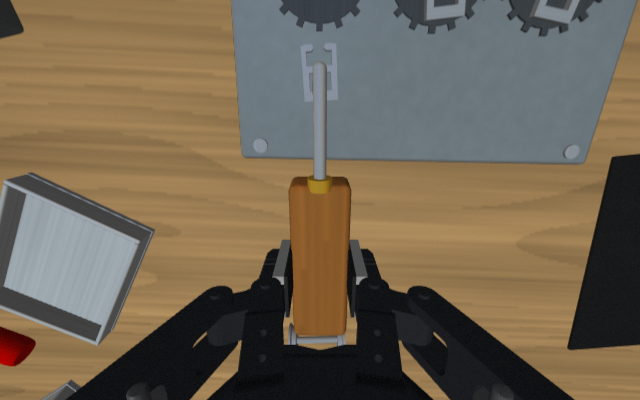

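Clip 3 lies flat on the deck at (320,75), free of the prong. Next is clip 2.

>>> send_rows(
  dp=[
    [2.3,4,0],
    [2,4,0],
    [0,0,1.5],
    [0,0,1.3],
    [0,0,0],
    [0,0,0],
  ],
  dr=[
    [0,0,0],
    [0,0,-0.086],
    [0,0,0],
    [0,0,0],
    [0,0,0],
    [0,0,0],
  ],
)

```text
time: 16.92
ee_pos: [0.5434, -0.0641, 0.0521]
orientation: [[0.991, 0.131, -0.001], [0.131, -0.991, 0.0], [-0.001, -0.0, -1.0]]
force: [0.0, 0.3, -1.2]
opening: 0.0281
```

Run:
```python
from h import *
go(.546,-.0644,.0306,7.5)
snap('wrist','w9')
crop('w9',200,0,440,200,3.3,'c11')
```

```text
t 16.9 pos [ 0.5434 -0.0641  0.0521] yaw 7.5 tilt [-0.001  0.    -1.   ] dp [0.26 0.07 2.15] F [ 0.   0.3 -1.2] open 0.0281 j [ -8.  26. 107.   0.  47.  75.]
   rot about tool z (rad): 0.001
```

View pics/c11.png

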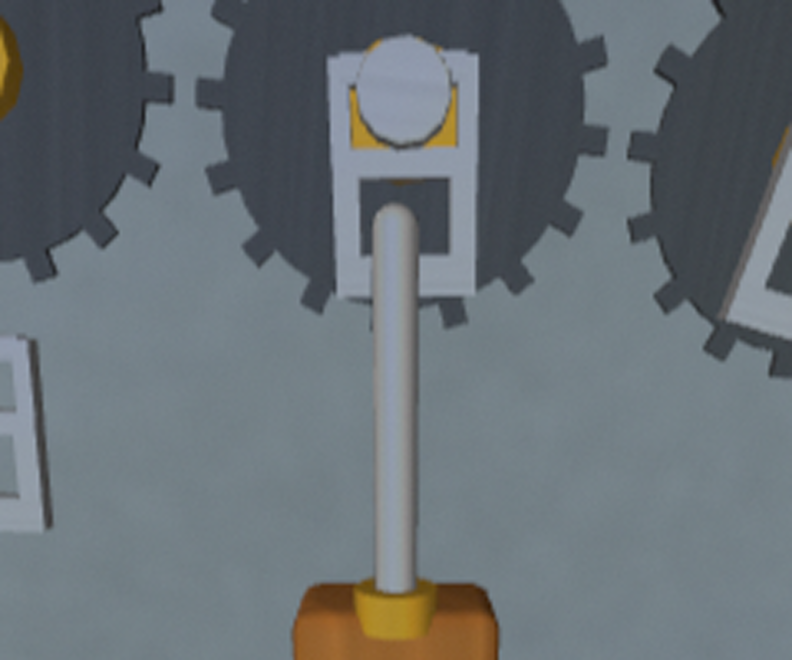

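>>> send_rows(
  dp=[
    [0.2,0.05,0],
    [0,0,0.6],
    [0,0,0.6],
    [0,0,0.5],
    [0,0,0.3],
    [0,0,0],
  ],
  dr=[
    [0,0,0],
    [0,0,0],
    [0,0,0],
    [0,0,0],
    [0,0,0],
    [0,0,0],
  ],
)

```text
time: 17.73
ee_pos: [0.5456, -0.0651, 0.0319]
orientation: [[0.991, 0.13, -0.001], [0.13, -0.991, 0.0], [-0.001, -0.0, -1.0]]
force: [0.4, -0.0, -1.7]
opening: 0.0285
```

Run:
```python
from h import *
go(.546,-.0644,.0306,7.5)
snap('wrist','w10')
crop('w10',200,0,440,200,3.3,'c12')
```

```text
t 17.7 pos [ 0.5456 -0.0651  0.0319] yaw 7.5 tilt [-0.001  0.    -1.   ] dp [ 0.05 -0.06  0.13] F [ 0.4 -0.  -1.7] open 0.0285 j [ -8.  28. 108.   0.  45.  74.]
   rot about tool z (rad): -0.000
```

View pics/c12.png

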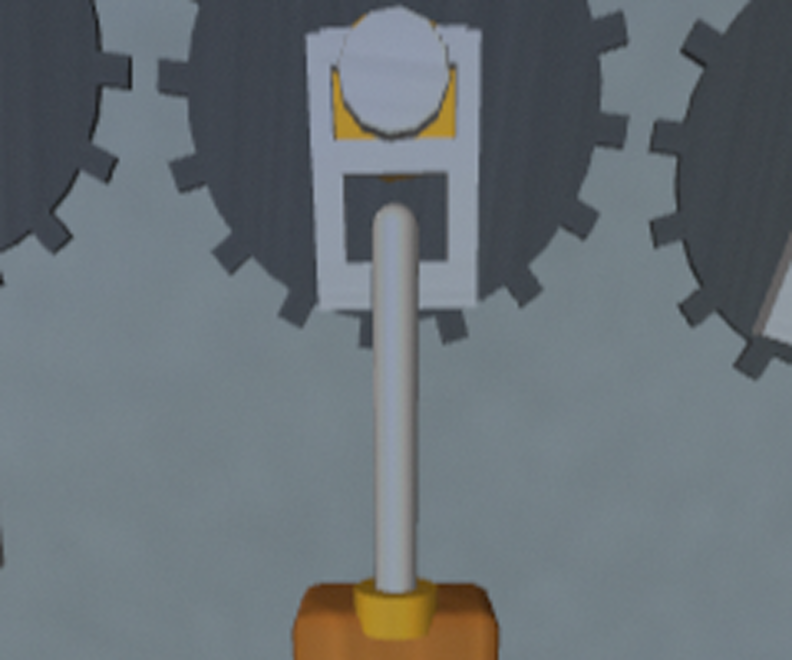

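The prong is in the eye of clip 2, so I'll pull.

>>> send_rows(
  dp=[
    [0,0,0.05],
    [-0.2,0,0],
    [-0.3,0,0],
    [-0.3,0,0],
    [-0.3,0,0],
    [-0.3,0,0],
    [-0.3,0,0],
    [-0.3,0,0],
  ],
  dr=[
    [0,0,0],
    [0,0,0],
    [0,0,0],
    [0,0,0],
    [0,0,0],
    [0,0,0],
    [0,0,0],
    [0,0,0],
  ],
)

```text
time: 18.77
ee_pos: [0.5251, -0.0677, 0.0317]
orientation: [[0.991, 0.13, -0.001], [0.13, -0.991, 0.0], [-0.001, -0.0, -1.0]]
force: [0.3, 0.4, -0.7]
opening: 0.0284
```

>>> send_rows(
  dp=[
    [-0.3,0,0],
    [-0.3,0,0],
    [-0.4,0,0],
    [-0.5,0,0],
    [-0.5,0,0],
    [-0.5,0,0],
    [0,0,0],
  ],
  dr=[
    [0,0,0],
    [0,0,0],
    [0,0,0],
    [0,0,0],
    [0,0,0],
    [0,0,0],
    [0,0,0],
  ],
)

```text
time: 19.65
ee_pos: [0.5007, -0.071, 0.0318]
orientation: [[0.991, 0.13, -0.0], [0.13, -0.991, 0.0], [-0.0, -0.0, -1.0]]
force: [0.2, 0.4, -0.4]
opening: 0.0283
```

>>> send_rows(
  dp=[
    [0.2,0,0],
    [0,0,-2],
    [0,0,-3],
    [0,0,0],
    [0,0,0],
  ],
  dr=[
    [0,0,0],
    [0,0,0],
    [0,0,0],
    [0,0,0],
    [0,0,0],
  ],
)

```text
time: 20.27
ee_pos: [0.5028, -0.0706, 0.0812]
orientation: [[0.991, 0.131, -0.001], [0.131, -0.991, 0.0], [-0.001, -0.0, -1.0]]
force: [-0.8, 0.9, -1.8]
opening: 0.0287
```

Run:
```python
from h import *
# clip1 eye .643,-.1176 yaw -6
y=np.radians(-6); x0,y0=.643-.095*np.cos(y)-.0008,-.1176-.095*np.sin(y); print(x0,y0)
go(x0,y0,.0306,-6)
snap('wrist','w11')
```

```text
0.547720419940014 -0.10766979598957292
t 20.3 pos [ 0.5028 -0.0706  0.0812] yaw 7.5 tilt [-0.001  0.    -1.   ] dp [3.98 4.27 5.05] F [-0.8  0.9 -1.8] open 0.0287 j [ -9.  21. 110.   0.  49.  73.]
   rot about tool z (rad): 0.236
```

View pics/w11.png

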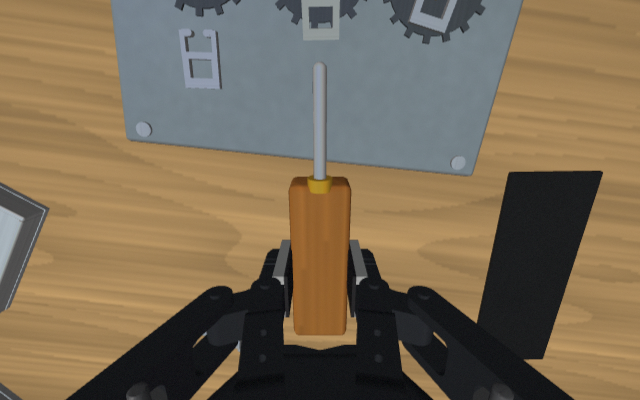

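Clip 2 still seems to be near shaft 2, around (321,20), so the prong slipped out. I'll measure it.

Run:
```python
from h import *
z=load('w11')
for c in [(304,40),(321,39),(339,38),(321,34),(321,15),(306,20),(337,20),(310,6)]: print(c,pt(z,*c).round(4),pt(z,*c,zp=.0365).round(4))
crop('w11',270,0,370,60,8,'c13')
```

```text
(304, 40) [ 0.6165 -0.0453  0.0278] [ 0.6151 -0.0459  0.0365]
(321, 39) [ 0.6185 -0.0555  0.0274] [ 0.617  -0.0557  0.0365]
(339, 38) [ 0.6212 -0.0665  0.0231] [ 0.6189 -0.066   0.0365]
(321, 34) [ 0.6211 -0.0552  0.0277] [ 0.6195 -0.0554  0.0365]
(321, 15) [ 0.6316 -0.0538  0.0253] [ 0.629  -0.0541  0.0365]
(306, 20) [ 0.6268 -0.0454  0.0297] [ 0.6254 -0.0459  0.0365]
(337, 20) [ 0.6291 -0.0636  0.0302] [ 0.6277 -0.0635  0.0365]
(310, 6) [ 0.6339 -0.047   0.0311] [ 0.6325 -0.0474  0.0365]
```

View pics/c13.png

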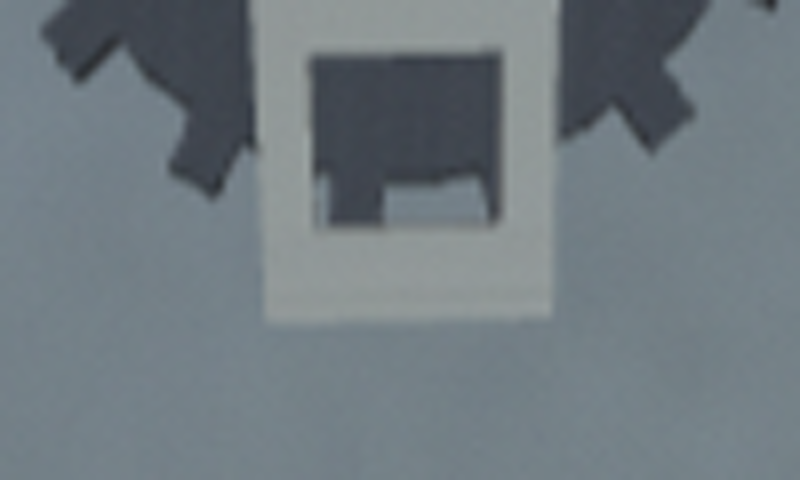

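Clip 2 came out about 13 mm and its eye end dropped to the deck, so the prong slid over the bar. I'll hook it again with the tip lower.

>>> send_rows(
  dp=[
    [3.2,0.05,0],
    [0,0,2],
    [0,0,1.5],
    [0,0,0.8],
    [0,0,0.4],
    [0,0,0],
  ],
  dr=[
    [0,0,0],
    [0,0,0],
    [0,0,0],
    [0,0,0],
    [0,0,0],
    [0,0,0],
  ],
)

```text
time: 21.08
ee_pos: [0.5349, -0.067, 0.0348]
orientation: [[0.991, 0.13, -0.0], [0.13, -0.991, 0.0], [-0.0, -0.0, -1.0]]
force: [0.5, 0.6, 0.5]
opening: 0.0284
```

Run:
```python
from h import *
go(.5348,-.0669,.0293,7.5)
snap('wrist','w12')
crop('w12',200,0,440,200,3.3,'c14')
```

```text
t 21.1 pos [ 0.5349 -0.067   0.0348] yaw 7.5 tilt [-0.  0. -1.] dp [-0.   -0.01  0.55] F [0.5 0.6 0.5] open 0.0284 j [ -8.  27. 109.   0.  44.  74.]
   rot about tool z (rad): -0.000
```

View pics/c14.png

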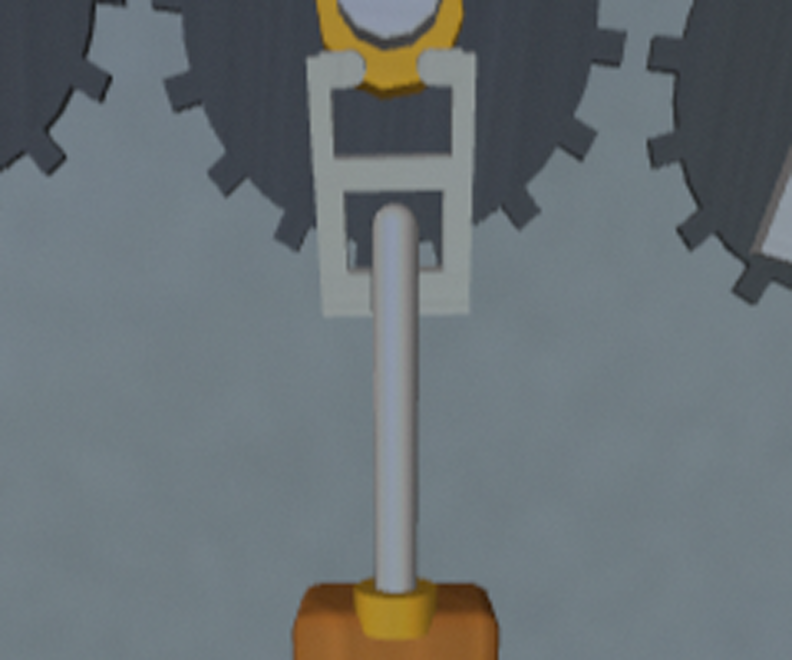

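Clip 2 is actually off: its jaws only rest on the edge of the boss. The prong is in the eye, so I'll lower it and drag the clip clear.

>>> send_rows(
  dp=[
    [0,0,0.3],
    [0,0,0.3],
    [0,0,0],
  ],
  dr=[
    [0,0,0],
    [0,0,0],
    [0,0,0],
  ],
)

```text
time: 21.5
ee_pos: [0.5348, -0.067, 0.0287]
orientation: [[0.991, 0.13, -0.0], [0.13, -0.991, 0.0], [-0.0, -0.0, -1.0]]
force: [0.1, 0.1, -0.8]
opening: 0.0281
```

>>> send_rows(
  dp=[
    [-0.3,0,0],
    [-0.4,0,0],
    [-0.4,0,0],
    [-0.4,0,0.05],
    [-0.4,0,0.05],
    [-0.4,0,0],
    [-0.4,0,0],
    [0,0,0],
  ],
  dr=[
    [0,0,0],
    [0,0,0],
    [0,0,0],
    [0,0,0],
    [0,0,0],
    [0,0,0],
    [0,0,0],
    [0,0,0],
  ],
)

```text
time: 22.5
ee_pos: [0.5077, -0.0705, 0.0278]
orientation: [[0.991, 0.13, -0.0], [0.13, -0.991, 0.0], [-0.0, -0.0, -1.0]]
force: [0.3, -0.4, -1.3]
opening: 0.0284
```

>>> send_rows(
  dp=[
    [0.2,0,0],
    [0,0,-2],
    [0,0,-3],
    [0,0,0],
    [0,0,0],
  ],
  dr=[
    [0,0,0],
    [0,0,0],
    [0,0,0],
    [0,0,0],
    [0,0,0],
  ],
)

```text
time: 23.12
ee_pos: [0.5097, -0.0702, 0.0772]
orientation: [[0.991, 0.131, -0.001], [0.131, -0.991, 0.0], [-0.001, -0.0, -1.0]]
force: [0.1, 0.4, -1.8]
opening: 0.0285
```

Run:
```python
from h import *
go(.5477,-.1077,.0306,-6)
snap('wrist','w13')
```

```text
t 23.1 pos [ 0.5097 -0.0702  0.0772] yaw 7.5 tilt [-0.001  0.    -1.   ] dp [3.28 4.22 4.65] F [ 0.1  0.4 -1.8] open 0.0285 j [ -9.  22. 110.   0.  49.  73.]
   rot about tool z (rad): 0.236
```

View pics/w13.png

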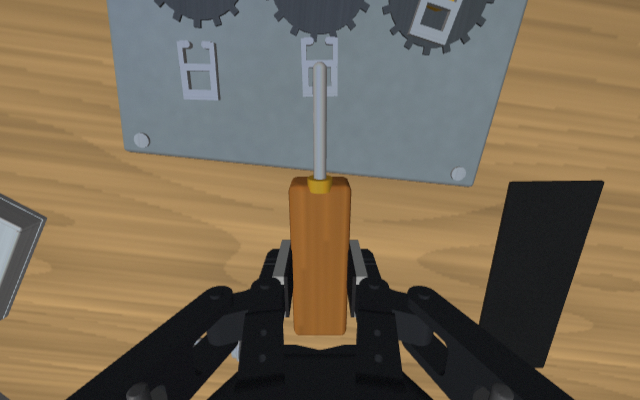

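Clip 2 now lies on clear deck at (320,70). Next is clip 1.

>>> send_rows(
  dp=[
    [3.3,4.2,0],
    [0,0,0],
    [0,0,0],
    [0,0,1.5],
    [0,0,1.2],
    [0,0,0],
    [0,0,0],
  ],
  dr=[
    [0,0,0],
    [0,0,0.12],
    [0,0,0.116],
    [0,0,0],
    [0,0,0],
    [0,0,0],
    [0,0,0],
  ],
)

```text
time: 24.05
ee_pos: [0.5484, -0.1075, 0.0506]
orientation: [[0.995, -0.104, -0.0], [-0.104, -0.995, 0.0], [-0.0, -0.0, -1.0]]
force: [0.7, 0.1, -0.9]
opening: 0.0285
```

Run:
```python
from h import *
go(.5477,-.1077,.0296,-6)
snap('wrist','w14')
crop('w14',200,0,440,200,3.3,'c15')
```

```text
t 24.1 pos [ 0.5484 -0.1075  0.0506] yaw -6.0 tilt [-0.  0. -1.] dp [-0.07  0.02  2.1 ] F [ 0.7  0.1 -0.9] open 0.0285 j [-12.  27. 105.   0.  48.  84.]
   rot about tool z (rad): 0.000
```

View pics/c15.png

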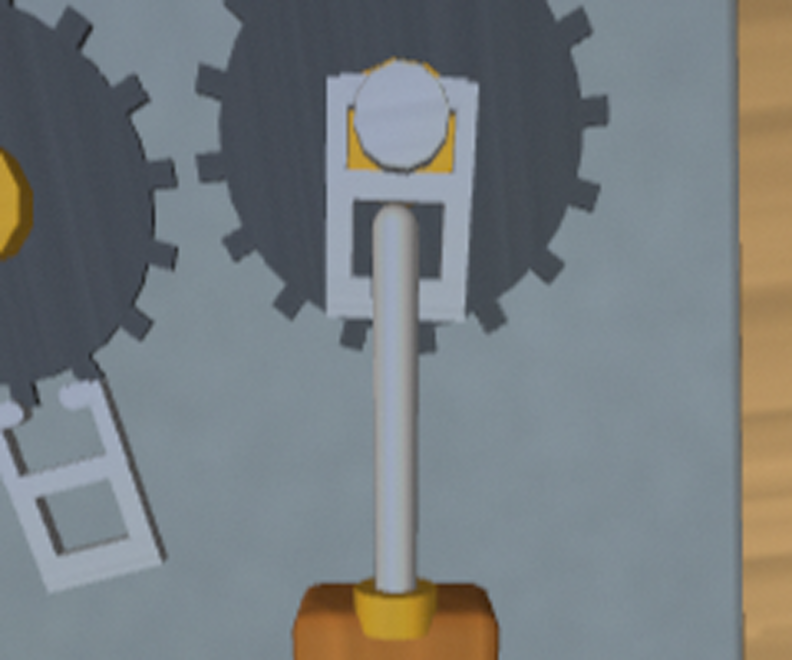

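>>> send_rows(
  dp=[
    [-0.05,0,0.5],
    [0,0,0.5],
    [0,0,0.5],
    [0,0,0.5],
    [0,0,0.1],
    [0,0,0],
  ],
  dr=[
    [0,0,0],
    [0,0,0],
    [0,0,0],
    [0,0,0],
    [0,0,0],
    [0,0,0],
  ],
)

```text
time: 24.85
ee_pos: [0.5479, -0.1075, 0.0297]
orientation: [[0.994, -0.105, -0.0], [-0.105, -0.994, 0.0], [-0.0, -0.0, -1.0]]
force: [-0.5, -0.4, 0.0]
opening: 0.0286
```

Run:
```python
from h import *
go(.5477,-.1077,.0286,-6)
snap('wrist','w15')
crop('w15',200,0,440,200,3.3,'c16')
```

```text
t 24.9 pos [ 0.5479 -0.1075  0.0297] yaw -6.0 tilt [-0.  0. -1.] dp [-0.02  0.02  0.11] F [-0.5 -0.4  0. ] open 0.0286 j [-12.  28. 107.   0.  45.  84.]
   rot about tool z (rad): -0.000
```

View pics/c16.png

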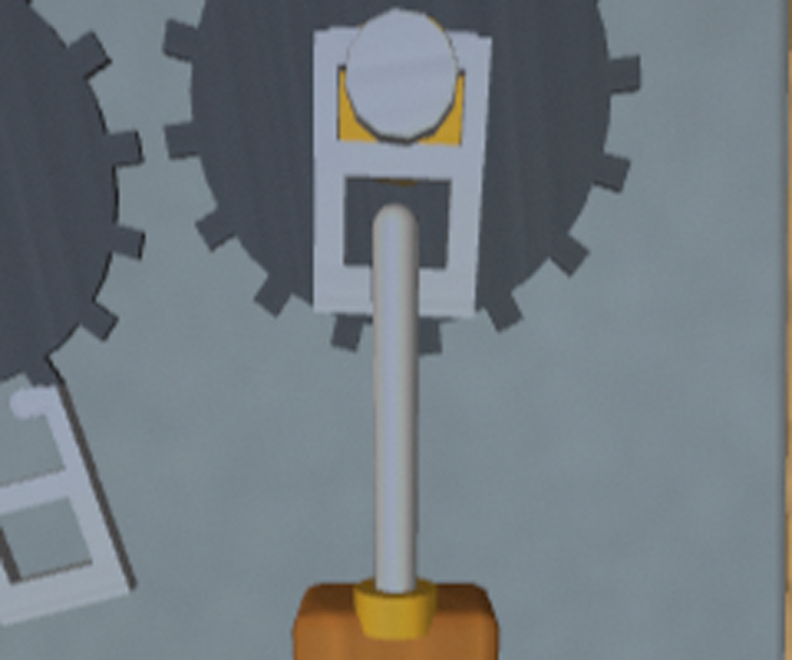

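>>> send_rows(
  dp=[
    [-0.2,0,0.02],
    [-0.3,0,0.02],
    [-0.3,0,0.02],
    [-0.3,0,0.02],
    [-0.3,0,0.05],
    [-0.3,0,0.05],
    [-0.3,0,0],
    [-0.3,0,0],
  ],
  dr=[
    [0,0,0],
    [0,0,0],
    [0,0,0],
    [0,0,0],
    [0,0,0],
    [0,0,0],
    [0,0,0],
    [0,0,0],
  ],
)

```text
time: 25.9
ee_pos: [0.5242, -0.105, 0.0278]
orientation: [[0.994, -0.105, -0.001], [-0.105, -0.994, 0.0], [-0.001, -0.0, -1.0]]
force: [-0.0, -0.3, -0.7]
opening: 0.0283
```

>>> send_rows(
  dp=[
    [-0.3,0,0],
    [-0.3,0,0],
    [-0.3,0,0],
    [-0.3,0,0],
    [-0.4,0,0],
    [-0.5,0,0],
    [-0.5,0,0],
    [0,0,0],
  ],
  dr=[
    [0,0,0],
    [0,0,0],
    [0,0,0],
    [0,0,0],
    [0,0,0],
    [0,0,0],
    [0,0,0],
    [0,0,0],
  ],
)

```text
time: 26.9
ee_pos: [0.4985, -0.1023, 0.028]
orientation: [[0.994, -0.105, -0.001], [-0.105, -0.994, 0.0], [-0.001, -0.0, -1.0]]
force: [-1.2, 0.2, -1.0]
opening: 0.0287
```

Run:
```python
from h import *
go(.5477,-.1077,.0286,-6)
snap('wrist','w16')
crop('w16',120,0,440,200,2.5,'c17')
```

```text
t 26.9 pos [ 0.4985 -0.1023  0.028 ] yaw -6.0 tilt [-0.001  0.    -1.   ] dp [ 4.95  0.02 -0.07] F [-1.2  0.2 -1. ] open 0.0287 j [-13.  25. 113.   0.  41.  83.]
   rot about tool z (rad): -0.001
```

View pics/c17.png

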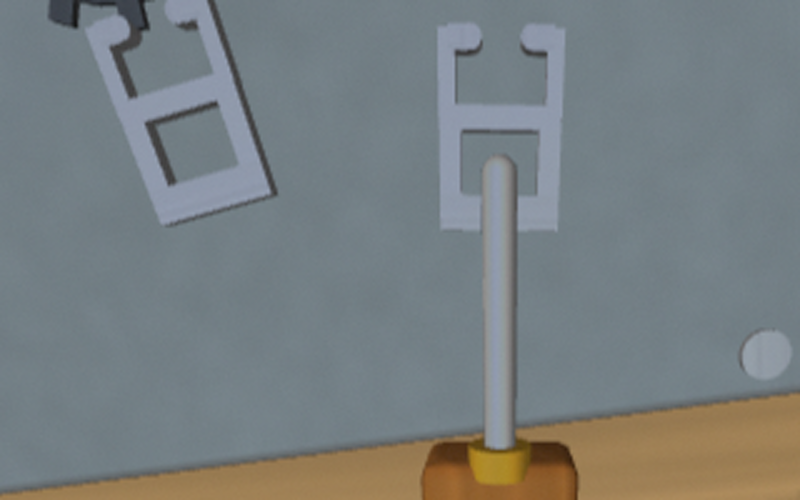

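All three clips are off their shafts and lie on the deck, with clip 1 at crop (500,130). Now I'll return the pick to the mat.

>>> send_rows(
  dp=[
    [0.2,0,0],
    [0,0,-2.5],
    [0,0,-2.5],
    [-1.6,5,0],
    [-1.7,5,0],
    [-1.7,5,0],
    [0,3,0],
    [0,0,0],
  ],
  dr=[
    [0,0,0],
    [0,0,0],
    [0,0,0],
    [0,0,0],
    [0,0,0],
    [0,0,0],
    [0,0,0],
    [0,0,-0.14],
  ],
)

```text
time: 27.95
ee_pos: [0.4326, -0.2789, 0.0781]
orientation: [[0.999, 0.035, 0.001], [0.035, -0.999, -0.001], [0.001, 0.001, -1.0]]
force: [0.3, 1.1, -0.7]
opening: 0.0284
```

>>> send_rows(
  dp=[
    [0,0,0],
    [0,0,3],
    [0,0,1.5],
    [0,0,0],
    [0,0,0],
  ],
  dr=[
    [0,0,-0.14],
    [0,0,0],
    [0,0,0],
    [0,0,0],
    [0,0,0],
  ],
)

```text
time: 28.58
ee_pos: [0.433, -0.2767, 0.0335]
orientation: [[0.985, 0.174, 0.001], [0.174, -0.985, -0.001], [0.001, 0.001, -1.0]]
force: [-0.4, -0.0, -1.4]
opening: 0.0281
```

Run:
```python
from h import *
go(.432,-.2757,.008,10)
snap('wrist','w17')
snap('top','top1')
```

```text
t 28.6 pos [ 0.433  -0.2767  0.0335] yaw 10.0 tilt [ 0.001 -0.001 -1.   ] dp [-0.09 -0.12  2.55] F [-0.4 -0.  -1.4] open 0.0281 j [-34.  25. 113.   0.  42.  46.]
   rot about tool z (rad): 0.000
```

View pics/w17.png

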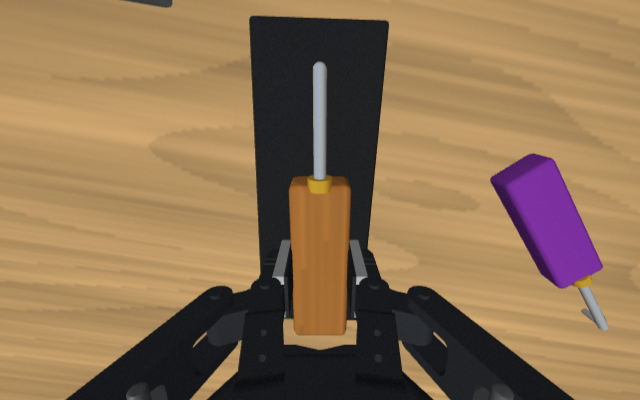

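View pics/top1.png

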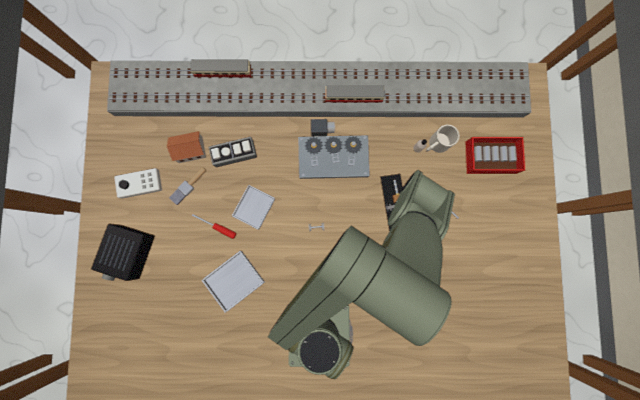

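The pick is aligned over the mat and the tray hasn't moved, so I'll lower and release.

>>> send_rows(
  dp=[
    [0,-0.1,1.2],
    [0,0,0.8],
    [0,0,0.4],
    [0,0,0.2],
    [0,0,0],
    [0,0,0],
  ],
  dr=[
    [0,0,0],
    [0,0,0],
    [0,0,0],
    [0,0,0],
    [0,0,0],
    [0,0,0],
  ],
)

```text
time: 29.42
ee_pos: [0.4324, -0.2754, 0.0071]
orientation: [[0.985, 0.174, 0.0], [0.174, -0.985, -0.0], [0.0, 0.0, -1.0]]
force: [-0.0, 1.8, 0.2]
opening: 0.0283
```

>>> send_rows(
  dp=[
    [0,0,0],
    [0,0,0],
    [0,0,0],
    [0,0,0],
    [0,0,-2],
    [0,0,-5],
    [0,0,-5],
    [0,0,-5],
  ],
  dr=[
    [0,0,0],
    [0,0,0],
    [0,0,0],
    [0,0,0],
    [0,0,0],
    [0,0,0],
    [0,0,0],
    [0,0,0],
  ],
  claw=0,
)

```text
time: 30.42
ee_pos: [0.4321, -0.2752, 0.1786]
orientation: [[0.985, 0.174, 0.0], [0.174, -0.985, 0.0], [0.0, -0.0, -1.0]]
force: [0.9, -0.9, -1.4]
opening: 0.0848
```

Run:
```python
from h import *
go(.52,-.05,.18,0)
snap('wrist','w18')
z=load('w18')
```

```text
t 30.4 pos [ 0.4321 -0.2752  0.1786] yaw 10.0 tilt [ 0.  0. -1.] dp [ 12.57 -20.65  -0.14] F [ 0.9 -0.9 -1.4] open 0.0848 j [-34.  15. 102.   0.  63.  46.]
   rot about tool z (rad): 0.175
```

View pics/w18.png

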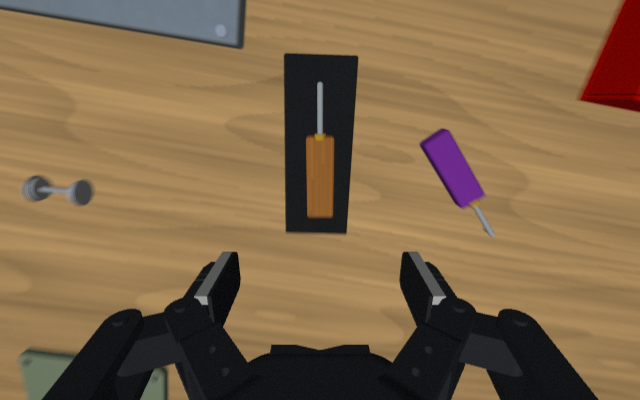

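The pick lies on the mat, handle at (320,177). Now I'll look at the clips.

>>> send_rows(
  dp=[
    [2.7,-5,0],
    [2.7,-5,0],
    [2.7,-5,0],
    [2.7,-5.5,0],
    [2,0,0],
    [0,0,0],
    [0,0,0],
  ],
  dr=[
    [0,0,0],
    [0,0,0],
    [0,0,0],
    [0,0,0],
    [0,0,0.175],
    [0,0,0],
    [0,0,0],
  ],
)

```text
time: 31.35
ee_pos: [0.5218, -0.0518, 0.1766]
orientation: [[1.0, 0.001, -0.001], [0.001, -1.0, 0.0], [-0.001, -0.0, -1.0]]
force: [0.1, 0.5, -0.1]
opening: 0.0856
```

Run:
```python
from h import *
go(.53,-.05,.18,0)
snap('wrist','w19')
crop('w19',170,0,470,180,2.6,'c18')
```

```text
t 31.4 pos [ 0.5218 -0.0518  0.1766] yaw 0.1 tilt [-0.001  0.    -1.   ] dp [ 0.82 -0.17 -0.34] F [ 0.1  0.5 -0.1] open 0.0856 j [ -7.  16. 101.  -0.  63.  83.]
   rot about tool z (rad): 0.001
```

View pics/w19.png

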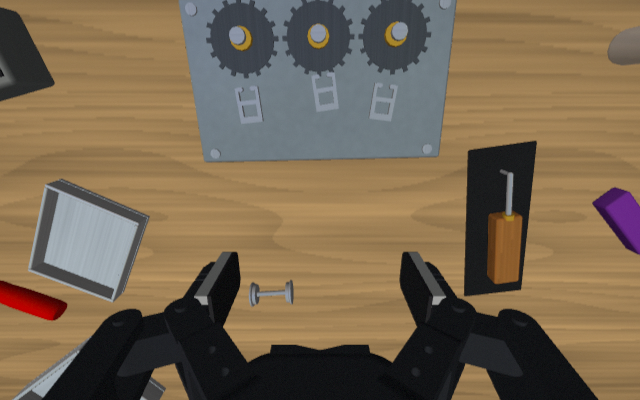

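View pics/c18.png

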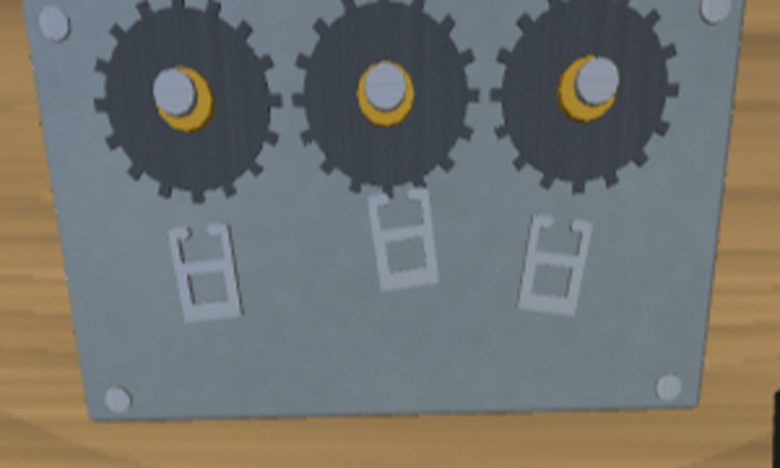

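The view shows three clips on the deck at crop (207,275), (405,240) and (552,265), the pick on the mat, and the tray around (90,240) in the full picture. I'll work out the poses.

Run:
```python
from h import *
z=load('w19'); s=2.6
D={3:[(185,322),(242,316),(227,223),(169,229)],2:[(382,291),(438,282),(428,188),(367,197)],1:[(518,308),(574,316),(592,222),(534,215)]}
for k,c in D.items():
    P=[pt(z,170+u/s,v/s,zp=.0285) for u,v in c]
    b=(P[0]+P[1])/2; j=(P[2]+P[3])/2; d=(j-b)[:2]; L=np.linalg.norm(d); d/=L
    w=np.linalg.norm(P[0]-P[1])
    g=b[:2]+d*.0105
    print(k,'bar',b.round(4),'L %.4f w %.4f'%(L,w),'yaw %.1f'%np.degrees(np.arctan2(d[1],d[0])),'grasp',g.round(4), 'depth z at bar', pt(z,170+(c[0][0]+c[1][0])/2/s, (c[0][1]+c[1][1])/2/s-2)[2].round(4))
P=[pt(z,u,v,zp=.022) for u,v in [(62,180),(148,215),(114,300),(29,271)]]
for p in P: print(p.round(4))
print('tray',np.mean(P,0))
go(0,0,0)
```

```text
3 bar [0.5806 0.0157 0.0285] L 0.0334 w 0.0221 yaw 5.4 grasp [0.5911 0.0167] depth z at bar 0.0285
2 bar [ 0.5927 -0.0594  0.0285] L 0.0331 w 0.0213 yaw 8.5 grasp [ 0.603  -0.0578] depth z at bar 0.0284
1 bar [ 0.5834 -0.1114  0.0285] L 0.0335 w 0.0218 yaw -6.6 grasp [ 0.5938 -0.1126] depth z at bar 0.0285
[0.519  0.2288 0.022 ]
[0.4778 0.1433 0.022 ]
[0.3602 0.2099 0.022 ]
[0.4032 0.3037 0.022 ]
tray [0.44006655 0.22144382 0.022     ]
t 31.4 pos [ 0.5217 -0.052   0.1767] yaw 0.0 tilt [-0.001  0.    -1.   ] dp [-52.15  -5.22  17.74] F [-0.1  0.1 -0.3] open 0.0854 j [ -7.  16. 101.  -0.  63.  83.]
```

>>> send_rows(
  dp=[
    [3.5,-3.4,0],
    [3.4,-3.5,0],
    [0,0,3],
    [0,0,3],
    [0,0,3],
    [0,0,2],
    [0,0,0],
    [0,0,0],
  ],
  dr=[
    [0,0,-0.094],
    [0,0,0],
    [0,0,0],
    [0,0,0],
    [0,0,0],
    [0,0,0],
    [0,0,0],
    [0,0,0],
  ],
  claw=0.6,
  newtons=30,
)

```text
time: 32.4
ee_pos: [0.5887, 0.0202, 0.0679]
orientation: [[0.996, 0.093, 0.001], [0.093, -0.996, 0.0], [0.001, 0.0, -1.0]]
force: [-0.5, 0.1, -0.1]
opening: 0.0339
```

Run:
```python
from h import *
go(.5911,.0167,.0255,5.4)
snap('wrist','w20')
```

```text
t 32.4 pos [0.5887 0.0202 0.0679] yaw 5.3 tilt [ 0.001  0.    -1.   ] dp [0.2  0.37 4.24] F [-0.5  0.1 -0.1] open 0.0339 j [  1.  28. 100.   0.  52.  85.]
   rot about tool z (rad): -0.001
```

View pics/w20.png

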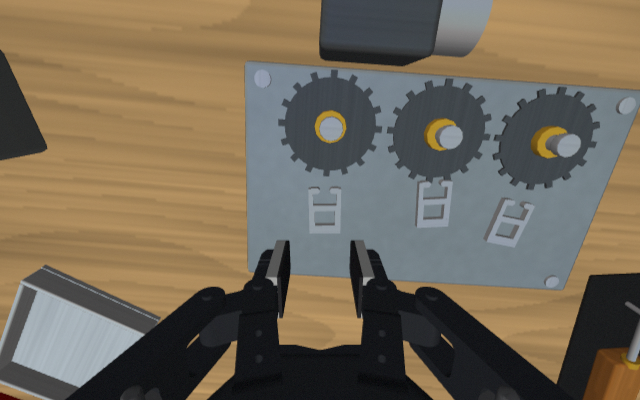

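Clip 3 is at (325,211) and the fingers straddle its column. I'll check its pose from here.

Run:
```python
from h import *
z=load('w20')
b=pt(z,325.5,232.5,zp=.0285); j=pt(z,324.5,188,zp=.0285); d=(j-b)/np.linalg.norm(j-b); print(b,j,np.degrees(np.arctan2(d[1],d[0])))
g=b+d*.0105; print(g); go(g[0],g[1],.0255,5.4)
b=pt(z,433,226,zp=.0285);print('clip2 bar',b)
```

```text
[0.58193166 0.01580493 0.0285    ] [0.61487798 0.01983054 0.0285    ] 6.966258698092255
[0.59235415 0.01707842 0.0285    ]
t 32.5 pos [0.5889 0.0203 0.0682] yaw 5.4 tilt [ 0.002  0.    -1.   ] dp [0.3  0.35 4.27] F [ 0.3 -0.5  0.9] open 0.0343 j [  1.  28. 100.   0.  52.  85.]
   rot about tool z (rad): -0.001
clip2 bar [ 0.59416694 -0.05909728  0.0285    ]
```

>>> send_rows(
  dp=[
    [0.25,0.35,1.5],
    [0,0,1.5],
    [0,0,0.7],
    [0,0,0.3],
    [0,0,0.2],
    [0,0,0],
  ],
  dr=[
    [0,0,0],
    [0,0,0],
    [0,0,0],
    [0,0,0],
    [0,0,0],
    [0,0,0],
  ],
)

```text
time: 33.2
ee_pos: [0.5912, 0.0176, 0.0251]
orientation: [[0.996, 0.094, 0.0], [0.094, -0.996, 0.0], [0.0, -0.0, -1.0]]
force: [0.6, 0.0, 0.7]
opening: 0.0341
```

Run:
```python
from h import *
go(.592,.017,.0255,5.4)
snap('wrist','w21')
crop('w21',200,150,440,350,3.3,'c19')
```

```text
t 33.2 pos [0.5912 0.0176 0.0251] yaw 5.4 tilt [ 0.  0. -1.] dp [ 0.07  0.06 -0.04] F [0.6 0.  0.7] open 0.0341 j [  1.  31. 102.   0.  47.  85.]
   rot about tool z (rad): -0.000
```

View pics/c19.png

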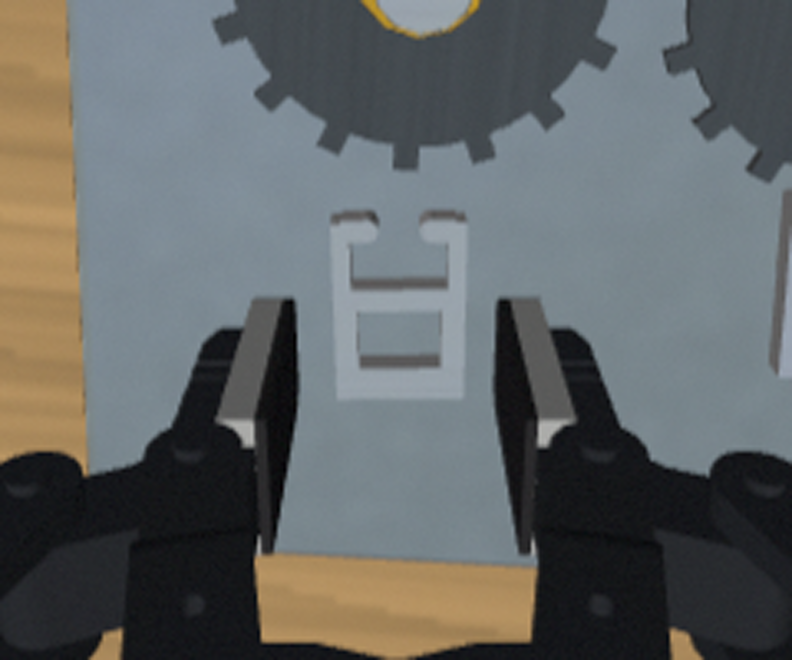

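The pads straddle clip 3's frame evenly. I'll close and lift.

>>> send_rows(
  dp=[
    [0,0,0],
    [0,0,0],
    [0,0,0],
    [0,0,0],
  ],
  dr=[
    [0,0,0],
    [0,0,0],
    [0,0,0],
    [0,0,0],
  ],
  claw=1,
)

```text
time: 33.75
ee_pos: [0.5915, 0.0176, 0.0255]
orientation: [[0.996, 0.094, 0.001], [0.094, -0.996, 0.0], [0.001, -0.0, -1.0]]
force: [-0.9, -0.4, 4.3]
opening: 0.0205
```

>>> send_rows(
  dp=[
    [0,0,-1],
    [0,0,-3],
    [0,0,-4],
    [0,0,0],
  ],
  dr=[
    [0,0,0],
    [0,0,0],
    [0,0,0],
    [0,0,0],
  ],
)

```text
time: 34.25
ee_pos: [0.5933, 0.0175, 0.1085]
orientation: [[0.996, 0.094, 0.007], [0.094, -0.996, 0.0], [0.007, 0.001, -1.0]]
force: [0.3, -0.2, -0.6]
opening: 0.0209
```

Run:
```python
from h import *
go(.437,.223,.12,28)
snap('wrist','w22')
```

```text
t 34.2 pos [0.5933 0.0175 0.1085] yaw 5.4 tilt [ 0.007  0.    -1.   ] dp [-13.63 -21.92  -1.26] F [ 0.3 -0.2 -0.6] open 0.0209 j [ 1. 25. 97.  0. 57. 85.]
   rot about tool z (rad): -0.395
```

View pics/w22.png

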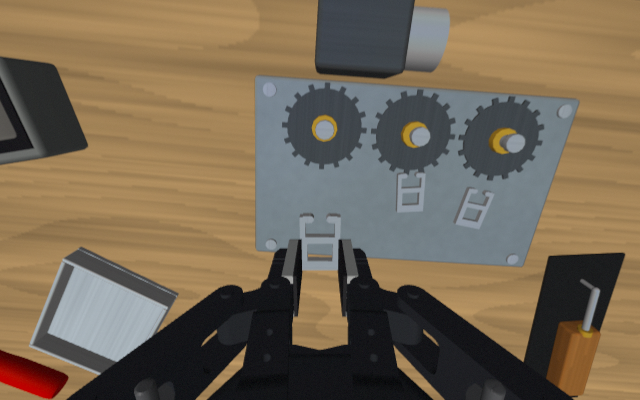

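Clip 3 is gripped, at (320,240). Now to the tray.

>>> send_rows(
  dp=[
    [-3.2,-5,-1],
    [-3.3,-5,-1],
    [-3.3,-5,-1],
    [-3.3,-5,0],
    [0,0,0],
    [0,0,0],
  ],
  dr=[
    [0,0,0],
    [0,0,0],
    [0,0,0],
    [0,0,0],
    [0,0,0],
    [0,0,0],
  ],
)

```text
time: 35.05
ee_pos: [0.4417, 0.2041, 0.1343]
orientation: [[0.996, 0.095, -0.001], [0.095, -0.996, -0.001], [-0.001, 0.001, -1.0]]
force: [0.5, -0.4, -0.3]
opening: 0.0207
```

Run:
```python
from h import *
go(.437,.223,.12,28)
snap('wrist','w23')
```

```text
t 35.0 pos [0.4417 0.2041 0.1343] yaw 5.4 tilt [-0.001 -0.001 -1.   ] dp [-0.28 -1.93  1.42] F [ 0.5 -0.4 -0.3] open 0.0207 j [ 23.  16. 109.  -0.  55. 108.]
   rot about tool z (rad): -0.394
```

View pics/w23.png

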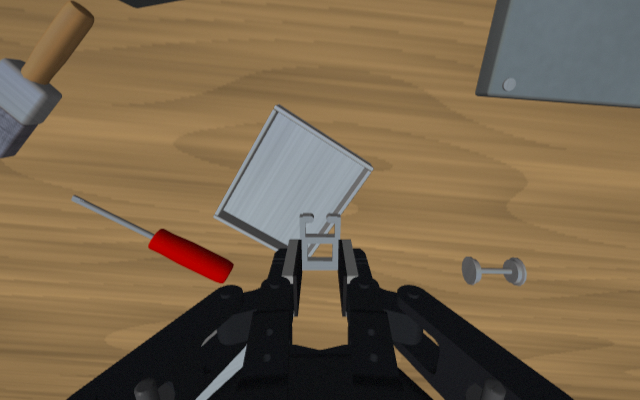

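Run:
```python
from h import *
z=load('w23')
T,Rr,L=[pt(z,u,v,zp=.022)[:2] for u,v in [(279,107),(372,168),(217,215)]]
print(T,Rr,L,'TR',np.linalg.norm(T-Rr),'TL',np.linalg.norm(T-L),'centre',(Rr+L)/2)
ax=(T-L)/np.linalg.norm(T-L); print('long axis yaw',np.degrees(np.arctan2(ax[1],ax[0])))
c=(Rr+L)/2
for k in (-.036,0,.036): print(k,c+ax*k)
go(*c,.04,0)
```

```text
[0.51376286 0.24578977] [0.46826005 0.15818327] [0.40761532 0.30111123] TR 0.09871882551167709 TL 0.11969863368340597 centre [0.43793769 0.22964725]
long axis yaw -27.527403007421157
-0.036 [0.40601325 0.24628547]
0 [0.43793769 0.22964725]
0.036 [0.46986212 0.21300903]
t 35.1 pos [0.4422 0.2037 0.1344] yaw 5.3 tilt [-0.001 -0.001 -1.   ] dp [-0.17 -2.63  9.44] F [ 0.3  0.9 -0.1] open 0.0205 j [ 23.  16. 109.  -0.  55. 108.]
   rot about tool z (rad): 0.093
```

>>> send_rows(
  dp=[
    [-2.9,-3.6,0],
    [0,0,0],
    [0,0,0],
    [0,0,0],
    [0,0,0],
    [0,0,0],
    [0,0,0],
    [0,0,0],
  ],
  dr=[
    [0,0,0],
    [0,0,-0.17],
    [0,0,-0.17],
    [0,0,-0.17],
    [0,0,-0.17],
    [0,0,-0.17],
    [0,0,-0.15],
    [0,0,0],
  ],
)

```text
time: 36.1
ee_pos: [0.4106, 0.2364, 0.1346]
orientation: [[0.463, 0.886, -0.0], [0.886, -0.463, -0.0], [-0.001, -0.0, -1.0]]
force: [0.2, 0.6, -0.3]
opening: 0.0206
```

>>> send_rows(
  dp=[
    [0,0,4],
    [0,0,4],
    [0,0,2],
    [0,0,0],
    [0,0,0],
  ],
  dr=[
    [0,0,0],
    [0,0,0],
    [0,0,0],
    [0,0,0],
    [0,0,0],
  ],
)

```text
time: 36.72
ee_pos: [0.4106, 0.2375, 0.0356]
orientation: [[0.461, 0.888, 0.001], [0.888, -0.461, 0.001], [0.001, 0.001, -1.0]]
force: [0.9, 0.6, -0.6]
opening: 0.0205
```

Run:
```python
from h import *
go(.41,.237,.016,62.5)
snap('wrist','w24')
```

```text
t 36.7 pos [0.4106 0.2375 0.0356] yaw 62.6 tilt [ 0.001  0.001 -1.   ] dp [-0.08 -0.03  1.96] F [ 0.9  0.6 -0.6] open 0.0205 j [ 29.  22. 118.   0.  40.  56.]
   rot about tool z (rad): 0.001
```

View pics/w24.png

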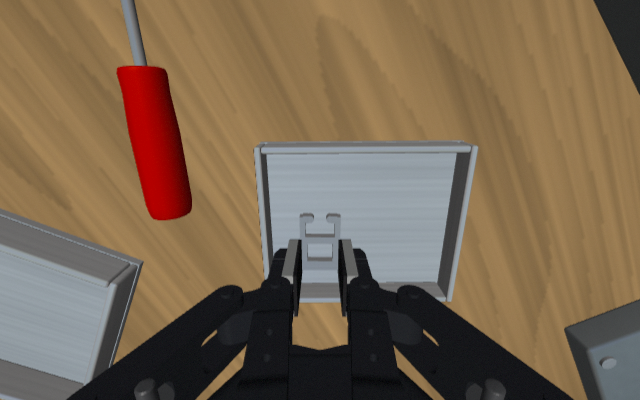

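The clip hangs over the tray. The left wall at (265,250) is close to the finger at (278,260), so I'll shift 6 mm inward, lower and release.

>>> send_rows(
  dp=[
    [0.2,0.6,0],
    [0,0,1],
    [0,0,0.8],
    [0,0,0],
  ],
  dr=[
    [0,0,0],
    [0,0,0],
    [0,0,0],
    [0,0,0],
  ],
)

```text
time: 37.28
ee_pos: [0.4152, 0.2362, 0.0161]
orientation: [[0.459, 0.888, -0.002], [0.888, -0.459, -0.001], [-0.002, -0.001, -1.0]]
force: [0.1, -0.5, 0.2]
opening: 0.0203
```

>>> send_rows(
  dp=[
    [0,0,0],
    [0,0,0],
    [0,0,0],
    [0,0,-2],
    [0,0,-4],
    [0,0,-4],
    [0,0,0],
  ],
  dr=[
    [0,0,0],
    [0,0,0],
    [0,0,0],
    [0,0,0],
    [0,0,0],
    [0,0,0],
    [0,0,0],
  ],
  claw=0.68,
)

```text
time: 38.15
ee_pos: [0.4179, 0.2376, 0.12]
orientation: [[0.459, 0.888, 0.007], [0.888, -0.459, 0.004], [0.006, 0.004, -1.0]]
force: [0.4, -0.2, -0.1]
opening: 0.0273
```

Run:
```python
from h import *
go(.604,-.0575,.125,8)
snap('wrist','w25')
```

```text
t 38.1 pos [0.4179 0.2376 0.12  ] yaw 62.7 tilt [ 0.007  0.004 -1.   ] dp [-17.67  30.08  -0.48] F [ 0.4 -0.2 -0.1] open 0.0273 j [ 28.  16. 111.   0.  52.  56.]
   rot about tool z (rad): 0.954
```

View pics/w25.png

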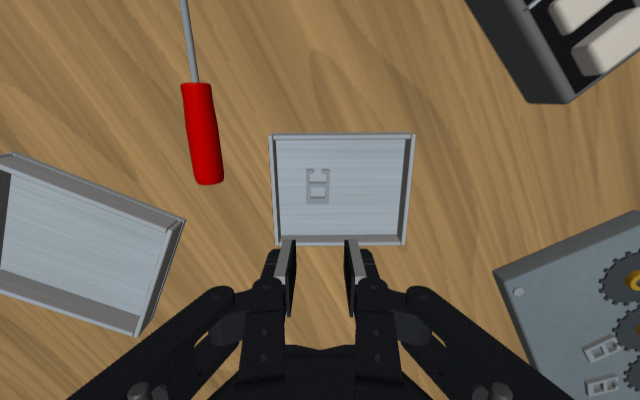

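Clip 3 lies in the tray at (317,185). Next is clip 2.

>>> send_rows(
  dp=[
    [-2.9,5,0],
    [-2.9,5,0],
    [-2.9,5,0],
    [-2.9,5,0],
    [-2.9,5,0],
    [-3.1,5,0],
    [0,0,0],
    [0,0,0],
  ],
  dr=[
    [0,0,0],
    [0,0,0],
    [0,0,0],
    [0,0,0],
    [0,0,0],
    [0,0,0],
    [0,0,0.16],
    [0,0,0.16],
  ],
  claw=0.6,
)

```text
time: 39.2
ee_pos: [0.6008, -0.0585, 0.1147]
orientation: [[0.72, 0.694, -0.004], [0.694, -0.72, 0.001], [-0.002, -0.003, -1.0]]
force: [-0.5, 0.7, -0.8]
opening: 0.0339
```

>>> send_rows(
  dp=[
    [0,0,0],
    [0,0,0],
    [0,0,0],
    [0,0,0],
    [0,0,3],
    [0,0,2.5],
    [0,0,0],
    [0,0,0],
  ],
  dr=[
    [0,0,0.16],
    [0,0,0.16],
    [0,0,0.16],
    [0,0,0.15],
    [0,0,0],
    [0,0,0],
    [0,0,0],
    [0,0,0],
  ],
)

```text
time: 40.2
ee_pos: [0.6018, -0.0576, 0.0619]
orientation: [[0.99, 0.143, -0.0], [0.143, -0.99, 0.0], [-0.0, -0.0, -1.0]]
force: [-0.1, 0.7, 0.4]
opening: 0.0341
```

Run:
```python
from h import *
go(.604,-.0578,.0255,8.5)
snap('wrist','w26')
crop('w26',200,150,440,350,3.3,'c20')
```

```text
t 40.2 pos [ 0.6018 -0.0576  0.0619] yaw 8.2 tilt [-0.  0. -1.] dp [0.22 0.05 3.64] F [-0.1  0.7  0.4] open 0.0341 j [-7. 29. 98.  0. 52. 75.]
   rot about tool z (rad): -0.005
```

View pics/c20.png

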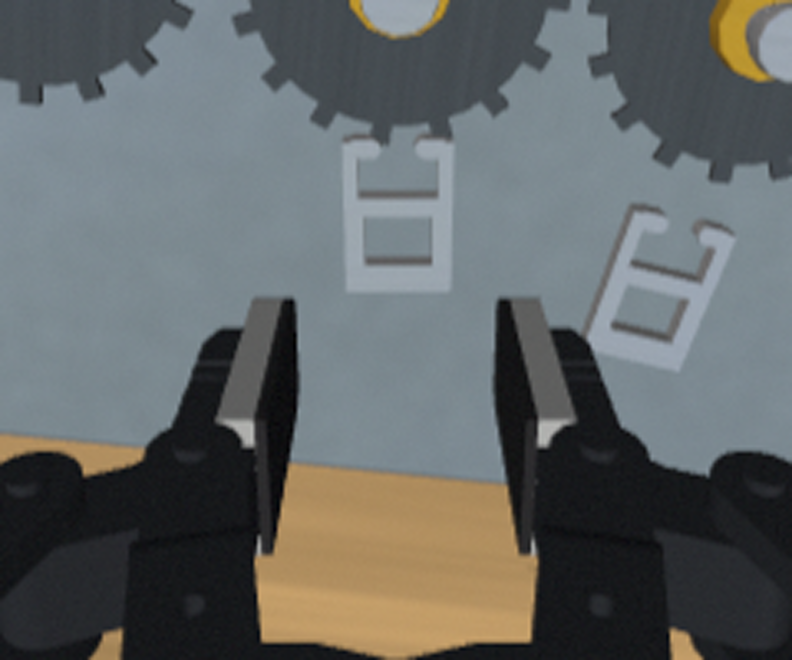

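Clip 2 is centred between the pads, and clip 1 at crop (660,290) is clear of the right finger.

>>> send_rows(
  dp=[
    [0.15,0.05,1.5],
    [0,0,1.2],
    [0,0,0.5],
    [0,0,0.3],
    [0,0,0.15],
    [0,0,0],
  ],
  dr=[
    [0,0,0],
    [0,0,0],
    [0,0,0],
    [0,0,0],
    [0,0,0],
    [0,0,0],
  ],
)

```text
time: 41.0
ee_pos: [0.6034, -0.0578, 0.0256]
orientation: [[0.99, 0.143, 0.0], [0.143, -0.99, 0.0], [0.0, -0.0, -1.0]]
force: [0.5, 0.7, 0.4]
opening: 0.0347
```

>>> send_rows(
  dp=[
    [0,0,0],
    [0,0,0],
    [0,0,0],
    [0,0,0],
  ],
  dr=[
    [0,0,0],
    [0,0,0],
    [0,0,0],
    [0,0,0],
  ],
  claw=1,
)

```text
time: 41.5
ee_pos: [0.6035, -0.0579, 0.0259]
orientation: [[0.99, 0.143, 0.001], [0.143, -0.99, -0.0], [0.001, 0.0, -1.0]]
force: [-0.8, 0.1, 3.9]
opening: 0.0206
```

>>> send_rows(
  dp=[
    [0,0,-1],
    [0,0,-3],
    [0,0,-4],
    [0,0,-2],
    [0,0,0],
  ],
  dr=[
    [0,0,0],
    [0,0,0],
    [0,0,0],
    [0,0,0],
    [0,0,0],
  ],
)

```text
time: 42.12
ee_pos: [0.6042, -0.058, 0.1274]
orientation: [[0.99, 0.143, 0.004], [0.143, -0.99, -0.0], [0.004, 0.001, -1.0]]
force: [0.3, 0.4, -0.3]
opening: 0.0204
```

Run:
```python
from h import *
go(.439,.227,.12,62.5)
snap('wrist','w27')
```

```text
t 42.1 pos [ 0.6042 -0.058   0.1274] yaw 8.2 tilt [ 0.004 -0.    -1.   ] dp [-12.27 -30.57   0.67] F [ 0.3  0.4 -0.3] open 0.0204 j [-7. 26. 94.  0. 60. 75.]
   rot about tool z (rad): -0.947
```

View pics/w27.png

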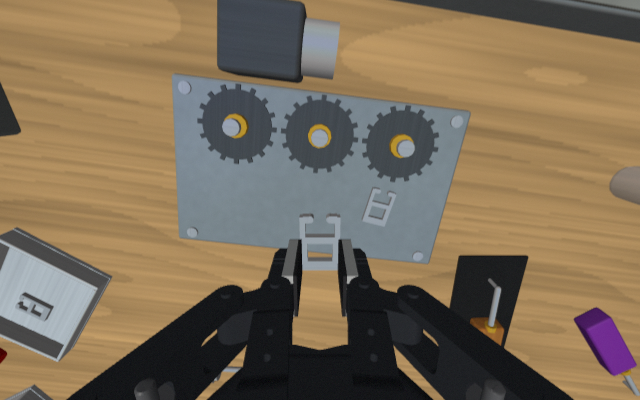

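Clip 2 is gripped. The tray with clip 3 is at the left, around (40,300). I'll carry clip 2 over.

>>> send_rows(
  dp=[
    [-2,-5.1,0],
    [-2,-5.1,0],
    [-2,-5.1,0],
    [-2,-5.1,0],
    [-2,-5.1,0],
    [-2.2,-4.6,0],
    [0,0,0],
    [0,0,0],
  ],
  dr=[
    [0,0,0],
    [0,0,0],
    [0,0,0],
    [0,0,0],
    [0,0,0],
    [0,0,0],
    [0,0,-0.16],
    [0,0,-0.16],
  ],
)

```text
time: 43.18
ee_pos: [0.4378, 0.2229, 0.124]
orientation: [[0.891, 0.454, -0.003], [0.454, -0.891, -0.001], [-0.003, -0.0, -1.0]]
force: [-0.2, -0.8, -0.3]
opening: 0.0202
```

>>> send_rows(
  dp=[
    [0,0,0],
    [0,0,0],
    [0,0,0],
    [0,0,0],
    [0,0,4],
    [0,0,4],
    [0,0,0],
    [0,0,0],
  ],
  dr=[
    [0,0,-0.16],
    [0,0,-0.16],
    [0,0,-0.16],
    [0,0,-0.147],
    [0,0,0],
    [0,0,0],
    [0,0,0],
    [0,0,0],
  ],
)

```text
time: 44.18
ee_pos: [0.4397, 0.2227, 0.0459]
orientation: [[0.462, 0.887, 0.0], [0.887, -0.462, 0.0], [0.0, 0.0, -1.0]]
force: [0.7, 0.6, 0.4]
opening: 0.0207
```

Run:
```python
from h import *
go(.441,.223,.018,62.5)
snap('wrist','w28')
```

```text
t 44.2 pos [0.4397 0.2227 0.0459] yaw 62.5 tilt [ 0.  0. -1.] dp [0.09 0.11 2.79] F [0.7 0.6 0.4] open 0.0207 j [ 26.  23. 115.   0.  43.  53.]
   rot about tool z (rad): -0.000
```

View pics/w28.png

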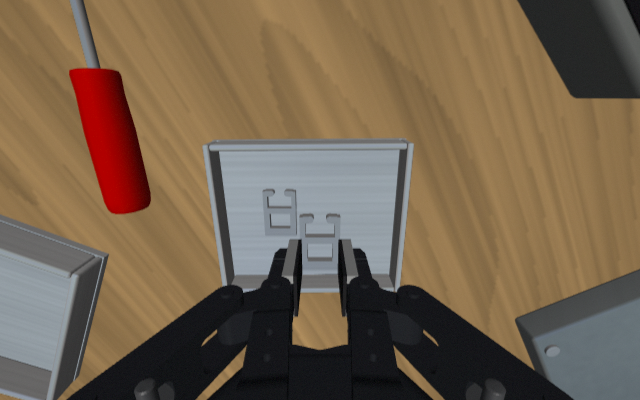

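>>> send_rows(
  dp=[
    [0.2,0.8,0],
    [0,0,1.5],
    [0,0,1.1],
    [0,0,0],
  ],
  dr=[
    [0,0,0],
    [0,0,0],
    [0,0,0],
    [0,0,0],
  ],
)

```text
time: 44.72
ee_pos: [0.4463, 0.2202, 0.0182]
orientation: [[0.462, 0.887, -0.003], [0.887, -0.462, -0.001], [-0.002, -0.002, -1.0]]
force: [0.4, -0.1, 0.4]
opening: 0.0204
```

>>> send_rows(
  dp=[
    [0,0,0],
    [0,0,0],
    [0,0,0],
    [0,0,-2],
    [0,0,-4],
    [0,0,-4],
    [0,0,0],
  ],
  dr=[
    [0,0,0],
    [0,0,0],
    [0,0,0],
    [0,0,0],
    [0,0,0],
    [0,0,0],
    [0,0,0],
  ],
  claw=0.68,
)

```text
time: 45.6
ee_pos: [0.4494, 0.2216, 0.1227]
orientation: [[0.462, 0.887, 0.007], [0.887, -0.462, 0.003], [0.006, 0.005, -1.0]]
force: [0.4, 0.3, -0.9]
opening: 0.0275
```

Run:
```python
from h import *
go(.594,-.1126,.125,-6.5)
snap('wrist','w29')
crop('w29',180,60,460,280,2.8,'c21')
```

```text
t 45.6 pos [0.4494 0.2216 0.1227] yaw 62.5 tilt [ 0.007  0.003 -1.   ] dp [-22.97  28.26  -0.24] F [ 0.4  0.3 -0.9] open 0.0275 j [ 25.  17. 109.   0.  54.  52.]
   rot about tool z (rad): 1.204
```

View pics/c21.png

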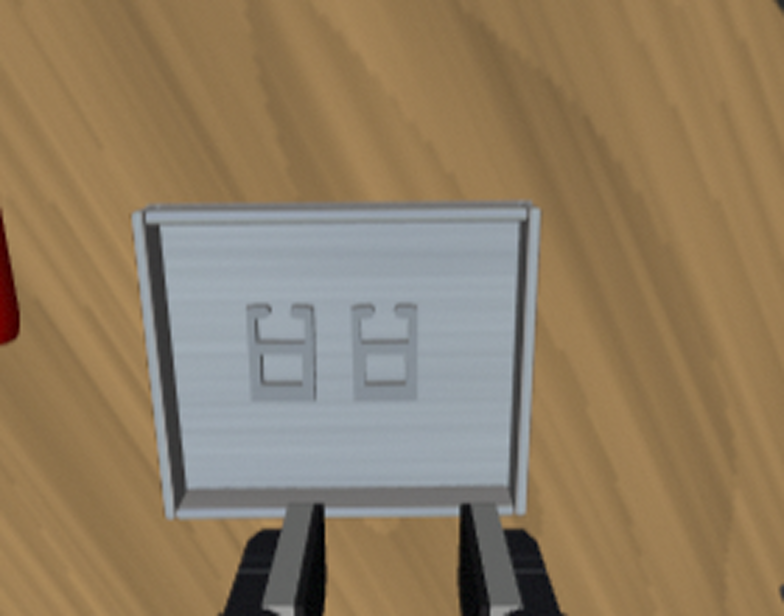

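Clips 3 and 2 sit in the tray at crop (282,352) and (385,352). Now clip 1.

>>> send_rows(
  dp=[
    [-3.8,4.7,0],
    [-3.8,4.7,0],
    [-3.8,4.7,0],
    [-3.8,4.7,0],
    [-3.8,4.7,0],
    [-3.9,4.8,0],
    [0,0,0],
    [0,0,0],
  ],
  dr=[
    [0,0,0],
    [0,0,0],
    [0,0,0],
    [0,0,0],
    [0,0,0],
    [0,0,0],
    [0,0,0.17],
    [0,0,0.17],
  ],
  claw=0.6,
)

```text
time: 46.65
ee_pos: [0.5917, -0.1141, 0.1173]
orientation: [[0.736, 0.677, -0.004], [0.677, -0.736, 0.001], [-0.002, -0.003, -1.0]]
force: [-0.8, 0.2, 0.6]
opening: 0.0342
```

>>> send_rows(
  dp=[
    [0,0,0],
    [0,0,0],
    [0,0,0],
    [0,0,0],
    [0,0,0],
    [0,0,3],
    [0,0,2.5],
    [0,0,0],
  ],
  dr=[
    [0,0,0.17],
    [0,0,0.17],
    [0,0,0.17],
    [0,0,0.17],
    [0,0,0.18],
    [0,0,0],
    [0,0,0],
    [0,0,0],
  ],
)

```text
time: 47.65
ee_pos: [0.5901, -0.1126, 0.0612]
orientation: [[0.994, -0.109, -0.007], [-0.109, -0.994, 0.002], [-0.007, -0.001, -1.0]]
force: [0.1, 0.4, 0.6]
opening: 0.0342
```

Run:
```python
from h import *
go(.595,-.1126,.0255,-6.5)
snap('wrist','w30')
crop('w30',200,150,440,350,3.3,'c22')
```

```text
t 47.6 pos [ 0.5901 -0.1126  0.0612] yaw -6.3 tilt [-0.007  0.002 -1.   ] dp [ 0.51 -0.05  3.57] F [0.1 0.4 0.6] open 0.0342 j [-12.  29.  99.   0.  52.  84.]
   rot about tool z (rad): 0.004
```

View pics/c22.png

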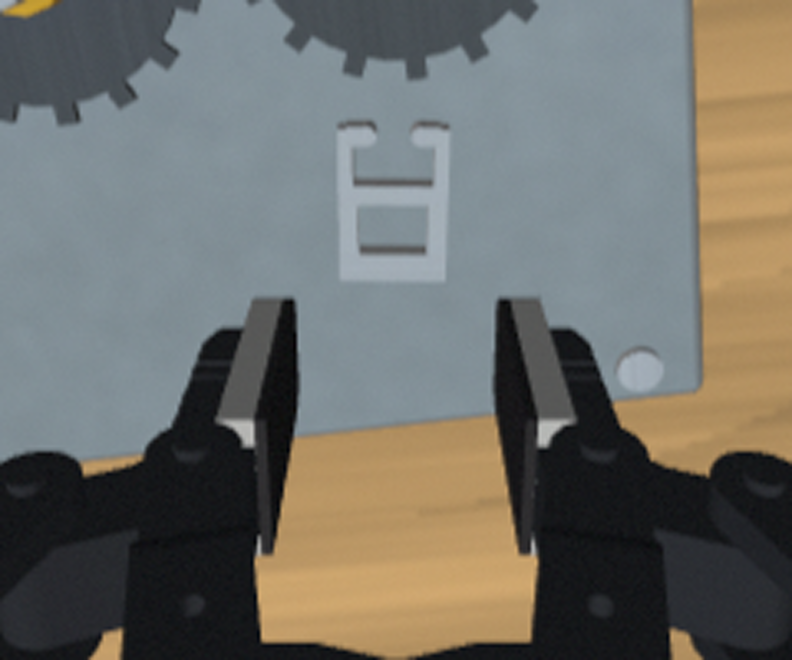

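Clip 1 is centred laterally, so I'll move 3.5 mm forward, go down, grip and lift.

>>> send_rows(
  dp=[
    [0.35,-0.05,1.5],
    [0,0,1.2],
    [0,0,0.5],
    [0,0,0.2],
    [0,0,0.15],
    [0,0,0],
  ],
  dr=[
    [0,0,0],
    [0,0,0],
    [0,0,0],
    [0,0,0],
    [0,0,0],
    [0,0,0],
  ],
)

```text
time: 48.45
ee_pos: [0.5963, -0.1131, 0.0292]
orientation: [[0.994, -0.109, 0.0], [-0.109, -0.994, 0.0], [0.0, -0.0, -1.0]]
force: [-0.1, -0.0, -0.1]
opening: 0.034
```

>>> send_rows(
  dp=[
    [0,0,0],
    [0,0,0],
    [0,0,0],
    [0,0,0],
  ],
  dr=[
    [0,0,0],
    [0,0,0],
    [0,0,0],
    [0,0,0],
  ],
  claw=1,
)

```text
time: 48.95
ee_pos: [0.5962, -0.113, 0.029]
orientation: [[0.994, -0.109, 0.0], [-0.109, -0.994, 0.0], [0.0, -0.0, -1.0]]
force: [0.2, -0.2, -0.0]
opening: -0.0002
```

>>> send_rows(
  dp=[
    [0,0,-1],
    [0,0,-3],
    [0,0,-4],
    [0,0,-2],
    [0,0,0],
  ],
  dr=[
    [0,0,0],
    [0,0,0],
    [0,0,0],
    [0,0,0],
    [0,0,0],
  ],
)

```text
time: 49.58
ee_pos: [0.5974, -0.1133, 0.1314]
orientation: [[0.994, -0.109, 0.005], [-0.109, -0.994, -0.001], [0.005, 0.0, -1.0]]
force: [0.3, 0.7, 0.3]
opening: -0.0002
```

Run:
```python
from h import *
# third slot: +25mm further along long axis from clip2 release (.4463,.2202)
go(.4463+.024*.887,.2202-.024*.462,.12,62.5)
snap('wrist','w31')
```

```text
t 49.6 pos [ 0.5974 -0.1133  0.1314] yaw -6.3 tilt [ 0.005 -0.001 -1.   ] dp [-16.42 -30.63   1.05] F [0.3 0.7 0.3] open -0.0002 j [-12.  25.  94.   0.  61.  84.]
   rot about tool z (rad): -1.200
```

View pics/w31.png

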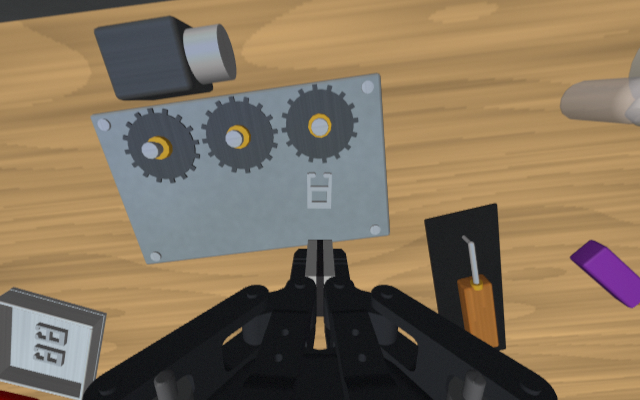

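That close was about 3 mm too high and missed. The clip is still on the deck at (319,190), so I'll retry lower.

>>> send_rows(
  dp=[
    [-0.2,0,3],
    [0,0,3],
    [0,0,2.5],
    [0,0,1.5],
    [0,0,0.4],
    [0,0,0],
    [0,0,0],
  ],
  dr=[
    [0,0,0],
    [0,0,0],
    [0,0,0],
    [0,0,0],
    [0,0,0],
    [0,0,0],
    [0,0,0],
  ],
  claw=0.6,
)

```text
time: 50.5
ee_pos: [0.5949, -0.1129, 0.0259]
orientation: [[0.994, -0.109, 0.002], [-0.109, -0.994, -0.0], [0.002, 0.0, -1.0]]
force: [-0.6, 0.4, 0.5]
opening: 0.0341
```

Run:
```python
from h import *
go(.595,-.1126,.0252,-6.5)
snap('wrist','w32')
crop('w32',200,150,440,350,3.3,'c23')
```

```text
t 50.5 pos [ 0.5949 -0.1129  0.0259] yaw -6.3 tilt [ 0.002 -0.    -1.   ] dp [ 0.01 -0.04  0.07] F [-0.6  0.4  0.5] open 0.0341 j [-12.  32. 100.   0.  48.  84.]
   rot about tool z (rad): 0.004
```

View pics/c23.png

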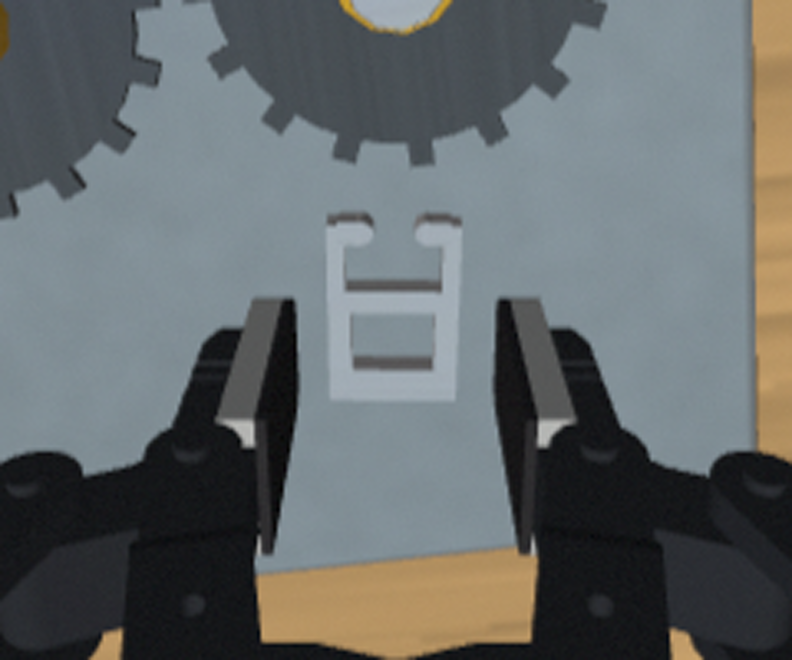

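The TCP is now at 0.0259, the same height as the grips that worked, so I'll close and lift.

>>> send_rows(
  dp=[
    [0,-0.04,0.06],
    [0,0,0],
    [0,0,0],
    [0,0,0],
    [0,0,0],
  ],
  dr=[
    [0,0,0],
    [0,0,0],
    [0,0,0],
    [0,0,0],
    [0,0,0],
  ],
  claw=1,
)

```text
time: 51.18
ee_pos: [0.5947, -0.1126, 0.0255]
orientation: [[0.994, -0.109, 0.002], [-0.109, -0.994, -0.0], [0.002, 0.0, -1.0]]
force: [-1.1, -0.6, 6.0]
opening: 0.0204
```

>>> send_rows(
  dp=[
    [0,0,-1],
    [0,0,-3],
    [0,0,-4],
    [0,0,-2],
    [0,0,0],
  ],
  dr=[
    [0,0,0],
    [0,0,0],
    [0,0,0],
    [0,0,0],
    [0,0,0],
  ],
)

```text
time: 51.8
ee_pos: [0.5953, -0.1126, 0.1264]
orientation: [[0.994, -0.109, 0.004], [-0.109, -0.994, -0.001], [0.004, 0.0, -1.0]]
force: [0.1, -0.0, -1.4]
opening: 0.0202
```

Run:
```python
from h import *
go(.4463+.024*.887,.2202-.024*.462,.12,62.5)
```

```text
t 51.8 pos [ 0.5953 -0.1126  0.1264] yaw -6.3 tilt [ 0.004 -0.001 -1.   ] dp [-16.21 -30.59   0.56] F [ 0.1 -0.  -1.4] open 0.0202 j [-12.  26.  94.   0.  60.  84.]
   rot about tool z (rad): -1.200
```

Clip 1 is gripped, with the opening at 20 mm. I'll carry it to the third slot.

>>> send_rows(
  dp=[
    [-2.7,-5.1,0],
    [-2.7,-5.1,0],
    [-2.7,-5.1,0],
    [-2.7,-5.1,0],
    [-2.7,-5.1,0],
    [-2.7,-5.1,0],
    [0,0,0],
    [0,0,0],
  ],
  dr=[
    [0,0,0],
    [0,0,0],
    [0,0,0],
    [0,0,0],
    [0,0,0],
    [0,0,0],
    [0,0,-0.17],
    [0,0,-0.17],
  ],
)

```text
time: 52.8
ee_pos: [0.4652, 0.2101, 0.1231]
orientation: [[0.972, 0.236, -0.002], [0.236, -0.972, -0.001], [-0.003, 0.0, -1.0]]
force: [-0.2, 0.3, -0.0]
opening: 0.0206
```

>>> send_rows(
  dp=[
    [0,0,0],
    [0,0,0],
    [0,0,0],
    [0,0,0],
    [0,0,0],
    [0,0,4],
    [0,0,4],
    [0,0,0],
  ],
  dr=[
    [0,0,-0.17],
    [0,0,-0.17],
    [0,0,-0.17],
    [0,0,-0.17],
    [0,0,-0.18],
    [0,0,0],
    [0,0,0],
    [0,0,0],
  ],
)

```text
time: 53.8
ee_pos: [0.4635, 0.2081, 0.0412]
orientation: [[0.462, 0.887, -0.008], [0.887, -0.462, -0.003], [-0.007, -0.006, -1.0]]
force: [-0.5, -0.5, -0.9]
opening: 0.0209
```

Run:
```python
from h import *
go(.4463+.024*.887,.2202-.024*.462,.018,62.5)
snap('wrist','w33')
```

```text
t 53.8 pos [0.4635 0.2081 0.0412] yaw 62.5 tilt [-0.008 -0.003 -1.   ] dp [0.29 0.33 2.32] F [-0.5 -0.5 -0.9] open 0.0209 j [ 23.  24. 112.   0.  44.  50.]
   rot about tool z (rad): -0.000
```

View pics/w33.png

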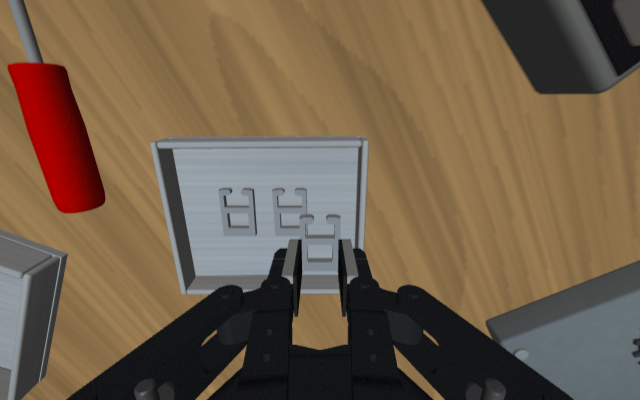

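The right wall at (358,250) is close to the right finger. I'll shift 6 mm inward and release with the fingertips just above rim height.

>>> send_rows(
  dp=[
    [0.3,-0.6,0],
    [0,0,1],
    [0,0,0.8],
    [0,0,0],
  ],
  dr=[
    [0,0,0],
    [0,0,0],
    [0,0,0],
    [0,0,0],
  ],
)

```text
time: 54.35
ee_pos: [0.4622, 0.2147, 0.0259]
orientation: [[0.462, 0.887, -0.001], [0.887, -0.462, -0.0], [-0.001, -0.001, -1.0]]
force: [-0.2, 0.4, -0.0]
opening: 0.0204
```

>>> send_rows(
  dp=[
    [0,0,0],
    [0,0,0],
    [0,0,0],
    [0,0,-2],
    [0,0,-4],
    [0,0,-4],
    [0,0,0],
  ],
  dr=[
    [0,0,0],
    [0,0,0],
    [0,0,0],
    [0,0,0],
    [0,0,0],
    [0,0,0],
    [0,0,0],
  ],
  claw=0.7,
)

```text
time: 55.22
ee_pos: [0.4647, 0.2157, 0.1296]
orientation: [[0.462, 0.887, 0.007], [0.887, -0.462, 0.003], [0.006, 0.005, -1.0]]
force: [0.4, 0.6, -0.6]
opening: 0.0258
```

Run:
```python
from h import *
go(.4,0,.25,62.5)
snap('wrist','w34')
crop('w34',160,60,460,280,2.6,'c24')
```

```text
t 55.2 pos [0.4647 0.2157 0.1296] yaw 62.5 tilt [ 0.007  0.003 -1.   ] dp [-22.05   4.28 -12.15] F [ 0.4  0.6 -0.6] open 0.0258 j [ 24.  18. 107.   0.  55.  51.]
   rot about tool z (rad): -0.000
```

View pics/c24.png

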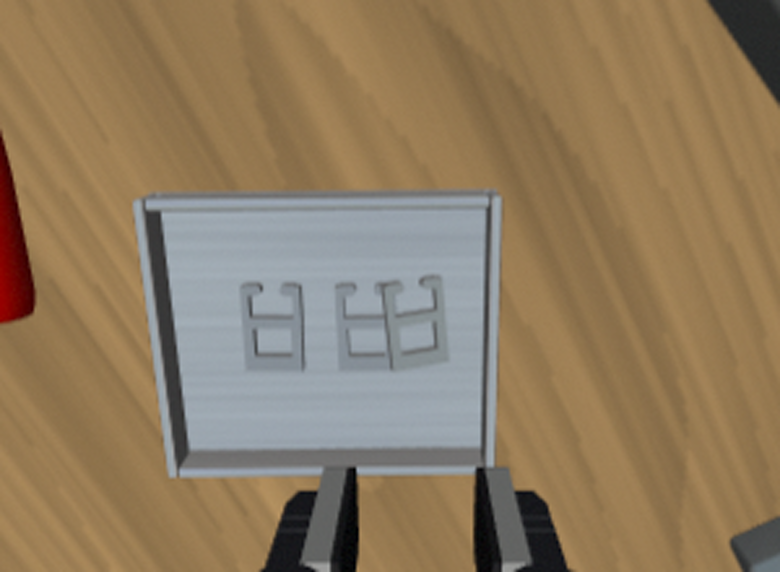

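All three clips are in the tray at crop (272,327), (360,327) and (418,323); the last rests on the edge of its neighbour. I'll back off and do the final checks.

>>> send_rows(
  dp=[
    [0,0,-4],
    [-3,0,-4],
    [-5,0,-3],
    [-5,0,0],
    [-4,0,0],
    [0,0,0],
    [0,0,0],
  ],
  dr=[
    [0,0,0],
    [0,0,0],
    [0,0,0],
    [0,0,0],
    [0,0,0],
    [0,0,0],
    [0,0,0],
  ],
)

```text
time: 56.15
ee_pos: [0.3842, 0.0643, 0.2357]
orientation: [[0.462, 0.887, -0.001], [0.887, -0.462, 0.0], [-0.0, -0.001, -1.0]]
force: [-0.5, -0.6, 0.6]
opening: 0.0256
```

Run:
```python
from h import *
go(.4,0,.25)
snap('top','top2'); snap('side','side2'); snap('wrist','w35')
crop('top2',160,110,480,310,2.5,'c25')
crop('side2',220,60,460,360,2,'c26')
z0=load('top0')['im'].astype(int); z1=load('top2')['im'].astype(int)
z=load('top2')
for n,u,v in [('off',225.4,151),('run',216.4,153.6),('k3',237,149),('k4',246.4,146)]: print(n,pt(z,u,v).round(4))
```

```text
t 56.1 pos [0.3842 0.0643 0.2357] yaw 62.5 tilt [-0.001  0.    -1.   ] dp [-4.97  4.37 -1.43] F [-0.5 -0.6  0.6] open 0.0256 j [  8.   1. 111.   0.  68.  35.]
off [0.6259 0.3244 0.0531]
run [0.6145 0.3531 0.0612]
k3 [0.6337 0.2848 0.0511]
k4 [0.6414 0.2503 0.062 ]
```

View pics/c25.png

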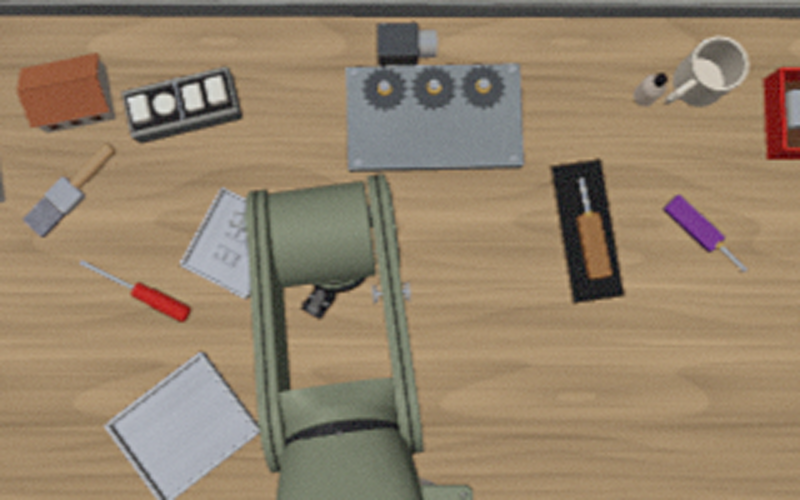

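View pics/c26.png

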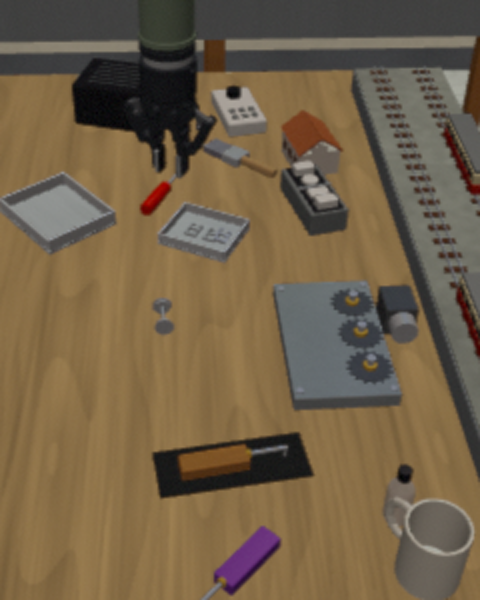

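View pics/w35.png

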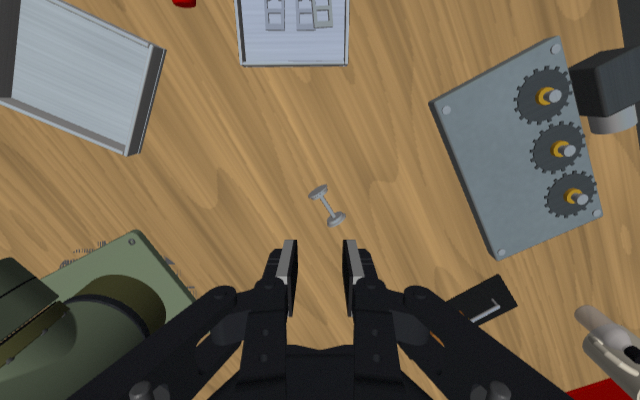

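Everything is in place in all three views. The off cap top is at 53 mm (down), run at 61 mm (up), and the direction keys are unchanged. The pick is on the mat, the clips are in the tray, and the bystanders are where they were.

```bash
python3 -c "
from h import *
print(finish_job())"
```

```text
the job is handed in; nothing more can be done
None
```

The job is done and handed in, at about 56 s of the 210 s allowed. I pressed the round off key until the run key popped up. Then I pulled all three clips off with the hooked pick, laid it back on the mat, and put the clips one by one into the smaller tray with the fingers.

**Last checks** (top, side and wrist pictures):
- **Keys:** the off key's top is at 53 mm (down) and the run key's at 61 mm (up). The direction keys are as found.
- **Clips:** all three are in the tray, which is level. Clip 1 rests partly on clip 2.
- **Pick:** it lies flat on the mat.
- **Bystanders:** none has visibly moved, and the robot touches nothing.

**What went wrong on the way:**
- The prong slipped over clip 2's bar once the clip was off its shaft, so I hooked it a second time to drag it clear.
- The first grip on clip 1, already lying on the deck, closed too high and missed; the second held.
- The top camera put the off key about 5 mm from where the wrist camera did; I used the wrist camera.

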